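# Push the core out of a mould and clip the drift set away in size order

## Robot

A 6-joint arm with a two-finger parallel gripper is mounted at the origin on the work surface. World frame = base frame: x ahead of the robot, y to its left, z up, the work surface at z = 0. Lengths are in m, angles in degrees, forces in N, time in s.
With the tool pointing down it reaches from about 0.25 to 0.725 m from the base axis. Payload 9.7 kg.
Tool frame: the origin (TCP) lies between the finger pads; the fingertips stand 11 mm ahead of it and the grasp point (between the pads) lies 8 mm behind it; y points along the fingers, x is the direction in which the jaws open and shut, and the axes are right-handed (so a half turn about y gives the same grasp; the last joint's range is limited). The gripper opens to 85 mm and grips with 20 to 120 N. Pads are 22 mm wide; open, the fingers measure 114 mm over their backs; the gripper's body (76 mm by 85 mm) begins 54 mm behind the grasp point. The pads swing forward as they close: fully open they stand 13 mm farther back than shut.
Start: joints at [74.255, 4.979, 10.078, 95.1, 0, 90], TCP at [0.149, 0.529, 0.242] pointing down, gripper open.
Joint ranges: [-179.16, 179.16], [-48.56, 103.87], [-65.8, 70.77], [-126.05, 130.52], [-82.76, 87.17], [-180, 180]. Speed limits (degrees/s): [127.2, 127.2, 147.25, 180, 180, 180].

## Interface

Orientations are given as [roll, pitch, yaw] about the fixed x, y, z axes, in that order (R = Rz(yaw) Ry(pitch) Rx(roll)).
In Python, from workcell import bot, vision gives the robot as it stands. The module is installed in compiled form; this text tells all that it offers.
- The arm moves only by the shell command python3 -m crank 'ROWS' [OPENING] [FORCE]. ROWS is text: rows parted by semicolons, each of 6 numbers parted by spaces: the shift along the tool's x, y, z in m, then the turn, a rotation vector about the tool's x, y, z in rad. A call has 1 to 8 rows; each row is the pose to reach, as a shift and turn from the pose commanded when the call began, along the tool's axes at that moment; what a row does not reach only later rows make up. A row lasts 1/10 s, in which the tool goes at most 50 mm and 8.59 degrees, less where a joint would pass 70% of its speed; a pose out of reach is approached as far as the arm can. A call with a gripper value outside its range is refused whole. OPENING is the gripper's target within -1 to 1 (shut at 1, half-way at 0, fully open at -1), set as the call begins (- or left out, the last holds). The fingers move at their own pace and stop on an object; FORCE is the grip in N (left out, the last holds). Time passes only in rows, so rows that repeat a pose let the fingers close. It gives the time, the measured TCP pose, the force and the opening at its end, in the units of the state.
- bot.get_obs(): the state, without advancing time (a new reading comes with each control period).
- vision.camera(name): name is "scene" or "side" or "wrist"; returns the picture (400x640x3 uint8, red, green, blue); there is no depth.
- vision.get_calibration(name): a dict with "fx", "fy", "cx", "cy" (pixels), "distortion" ([k1, k2, p1, p2, k3] as OpenCV has them; the pictures are not rectified), "rvec" (rotation vector, rad) and "tvec" (3), from world to camera coordinates, as OpenCV has them. Camera axes: x right, y down, z forward; pixel columns grow to the right and rows downward; lengths in m; the calibration is good to about 2 mm. A picture is of the moment at which its call begins: read the wrist's pose just before it. get_calibration takes no time and is no camera call; for the wrist camera it gives the pose at the moment of the call.
- bot.job_done(): hands the job in, once; it reports no verdict.
The state is a dict: "time": time; "q": joint angles; "qd": joint speeds; "joint_efforts": joint torques, N m; "ee_pos": TCP position; "tcp_rot": TCP orientation; "wrist_force": force on the tool from outside, world axes, zero at the start; "torque": the same for the moment, N m; "opening": finger opening in m.
Only numpy, scipy, OpenCV 4.12 (cv2) and the standard library are available. Lean on these libraries where they do the work, as an engineer would, in place of code of your own. Each camera call takes 0.05 s, during which the arm holds its last target. There are 200 camera calls.

## Task

Use the longest drift (red sleeve) to push the brass core right through the bore of the green mould block until it is completely out on the far side, then lay the core on the white inspection stage, centred on the cross mark midway between the two red stops and lined up with them. Put every drift lying about, the used one too, away on the rack by pressing it down until it clicks into both spring rails, sleeve in the middle between the rails, in order of size: each in its own place, shortest (100 mm) at the yellow end to longest (200 mm) at the red end, places of missing drifts left empty. Leave everything else on the bench where it is.

Things in the scene. Friction and masses are not known exactly. Their poses are not given: they have to be found in the camera images.
- jig: Push-out jig, fixed. x = push direction, z up, origin on the table under the middle of the pale green mould block (60 mm along x, 90 along y, 72 high). A straight 20 x 20 mm square bore runs through the block along x at y = 0, z = 26 to 46 mm. Feed bed on the -x side, catch bed on the +x side.
- jig_in (a point): Entry: on the block's near face (jig x = -30 mm, z = 34 mm), axes as the jig's. In front of it the feed bed, 24 mm wide, top at z = 26 mm, flush with the bore's floor, reaches to jig x = -205 mm: a 16 mm bar lying on it has its axis at z = 34 mm. Blue lips 20 to 24 mm apart, up to z = 32 mm, flank it only at x = -48 to -30 and -205 to -185 mm.
- jig_out (a point): Exit: on the block's far face (jig x = +30 mm, z = 34 mm), axes as the jig's. Beyond it the catch bed, 24 mm wide, top at z = 22 mm, ends at a blue stop 36 mm high at jig x = 120 mm. Blue lips up to z = 28 mm flank it at x = 30 to 44 and 106 to 120 mm; between them it has no sides.
- core: Brass core: square bar 16 x 16 mm, 60 mm long along its own x, origin at its centre, 0.12 kg. At first it sits loosely in the bore, ends flush with the block's faces, x along the jig's x. Pushed fully out it drops 4 mm onto the catch bed (centre then 60 to 90 mm from the block's middle, at z = 30 mm).
- rack: Low clip rack, fixed: base 100 (x) by 270 mm (y), 8 mm thick, origin under its centre. Two grey rails along y at x = -32 and +32 mm, 14 mm wide, top z = 32 mm; the gap between is free for fingers. At five places 50 mm apart each rail has sprung steel jaws (up to z = 54 mm). Yellow block at the -y end, red at +y.
- drift1: Steel drift number 1 in size: round bar 16 mm in diameter, 100 mm long along its own x, with a yellow sleeve of square section 16 x 16 mm, 36 mm long, about its middle (flat sides for the grip, so that it does not roll). Origin on the axis at mid length; lying on the table the origin is 8 mm up. 100 g. May be absent.
- clip1 (a point): Place number 1 of the rack, at the yellow end, for the shortest (100 mm) drift: the point where the middle of its axis lies when clicked in (40 mm above the table). Axes as the rack's. A drift along the rack's x, pressed straight down between the jaws with 5 to 10 N in all, clicks in and rests on both rails; not clicked in, it lies about 12 mm too high.
- drift2: Steel drift number 2 in size: round bar 16 mm in diameter, 125 mm long along its own x, with a green sleeve of square section 16 x 16 mm, 36 mm long, about its middle (flat sides for the grip, so that it does not roll). Origin on the axis at mid length; lying on the table the origin is 8 mm up. 120 g. May be absent.
- clip2 (a point): Place number 2 of the rack, for the 125 mm drift: the point where the middle of its axis lies when clicked in (40 mm above the table). Axes as the rack's. A drift along the rack's x, pressed straight down between the jaws with 5 to 10 N in all, clicks in and rests on both rails; not clicked in, it lies about 12 mm too high.
- drift3: Steel drift number 3 in size: round bar 16 mm in diameter, 150 mm long along its own x, with a blue sleeve of square section 16 x 16 mm, 36 mm long, about its middle (flat sides for the grip, so that it does not roll). Origin on the axis at mid length; lying on the table the origin is 8 mm up. 140 g. May be absent.
- clip3 (a point): Place number 3 of the rack, in the middle, for the 150 mm drift: the point where the middle of its axis lies when clicked in (40 mm above the table). Axes as the rack's. A drift along the rack's x, pressed straight down between the jaws with 5 to 10 N in all, clicks in and rests on both rails; not clicked in, it lies about 12 mm too high.
- drift4: Steel drift number 4 in size: round bar 16 mm in diameter, 175 mm long along its own x, with a black sleeve of square section 16 x 16 mm, 36 mm long, about its middle (flat sides for the grip, so that it does not roll). Origin on the axis at mid length; lying on the table the origin is 8 mm up. 160 g. May be absent.
- clip4 (a point): Place number 4 of the rack, for the 175 mm drift: the point where the middle of its axis lies when clicked in (40 mm above the table). Axes as the rack's. A drift along the rack's x, pressed straight down between the jaws with 5 to 10 N in all, clicks in and rests on both rails; not clicked in, it lies about 12 mm too high.
- drift5: Steel drift number 5 in size: round bar 16 mm in diameter, 200 mm long along its own x, with a red sleeve of square section 16 x 16 mm, 36 mm long, about its middle (flat sides for the grip, so that it does not roll). Origin on the axis at mid length; lying on the table the origin is 8 mm up. 180 g. The longest, always present.
- clip5 (a point): Place number 5 of the rack, at the red end, for the longest (200 mm) drift: the point where the middle of its axis lies when clicked in (40 mm above the table). Axes as the rack's. A drift along the rack's x, pressed straight down between the jaws with 5 to 10 N in all, clicks in and rests on both rails; not clicked in, it lies about 12 mm too high.
- drift5_a (a point): Centre of the end face of the longest drift at its own +x end (100 mm from its origin).
- drift5_b (a point): Centre of the end face of the longest drift at its own -x end.
- stage: White inspection stage, fixed: plate 130 mm (x) by 80 mm (y), 20 mm thick, origin under its centre. Two red stops stand on it, 14 mm high and 50 mm wide, with inner faces at x = -43.5 and +43.5 mm; a black cross mark lies on its centre, one line along x. The core lying on it has its centre 28 mm above the table.
- wax_block: Bystander, to be left alone: pink wax block, 45 x 35 x 22 mm; origin about the middle of its underside.
- spatula: Bystander, to be left alone: spatula lying down; origin about the middle of its underside.
- brush: Bystander, to be left alone: paint brush lying down; origin about the middle of its underside.
- spray: Bystander, to be left alone: white bottle with red cap, 150 mm high; origin about the middle of its underside.
- pigment: Bystander, to be left alone: blue pigment jar with yellow cap, 70 mm high; origin about the middle of its underside.
- mug: Bystander, to be left alone: empty white cup, 80 mm high; origin about the middle of its underside.
There are look-alikes about, which are no part of the job. Leave any pink or purple look-alike of the drift2 alone.

How it is judged:
By the outcome, as a careful person would: the job done as asked, in the order asked, and still so for the second after the job is handed in, with the robot touching nothing.
Of drift1, drift2, drift3, drift4 only 3 to 4 are there at a start; the rules pass over those that are not, and their reading is None.
At some moment in a run one of drift1, drift2, drift3, drift4 may be knocked a few centimetres aside while the robot is not near it.
Once in a run the grip may slacken for a moment while it holds something.
It also fails if it takes over 208 s, if anything falls off the work surface, if the arm or the gripper's body presses on something with over 40 N, if the wrist force passes 120 N, or if a joint passes its speed limit or range.

## Working session

There is one attempt and no reset: what is moved stays moved. The work goes in short steps, Python scripts to look and compute and a shell command to move; the robot and the scene stay as the last step left them, time stands still between calls to the robot, and variables do not carry over. Pictures are saved under pics/ and viewed, about 12 in all and at most 16, crops included, and the job is handed in when it is done.

```bash
mkdir -p pics; ls; cat > h.py <<'E'
from workcell import bot, vision
import cv2, numpy as np
from scipy.spatial.transform import Rotation as R
def cal(n):
    c=vision.get_calibration(n);K=np.array([[c['fx'],0,c['cx']],[0,c['fy'],c['cy']],[0,0,1.]])
    return K,np.array(c['distortion'],float),np.array(c['rvec'],float),np.array(c['tvec'],float)
def pix2w(c,uv,z):
    K,d,r,t=c;Rm=cv2.Rodrigues(r)[0];o=-Rm.T@t.ravel()
    p=cv2.undistortPoints(np.array(uv,float).reshape(-1,1,2),K,d).reshape(-1,2)
    v=np.c_[p,np.ones(len(p))]@Rm
    return o+v*((np.broadcast_to(z,len(v))-o[2])/v[:,2])[:,None]
def w2pix(c,P):
    K,d,r,t=c;return cv2.projectPoints(np.array(P,float).reshape(-1,1,3),r,t,K,d)[0].reshape(-1,2)
def snap(n,f,crop=None,s=1):
    im=vision.camera(n)
    cv2.imwrite('pics/raw_'+f+'.png',im[:,:,::-1])
    save(im,f,crop,s);return im
def save(im,f,crop=None,s=1):
    if crop: x0,y0,x1,y1=crop; im=im[y0:y1,x0:x1]
    im=cv2.resize(im,None,fx=s,fy=s,interpolation=cv2.INTER_CUBIC) if s!=1 else im
    cv2.imwrite('pics/'+f+'.png',im[:,:,::-1])
E
python3 - <<'E'
from h import *
import pickle
a=snap('scene','s0');b=snap('side','d0')
im=vision.camera('wrist');cv2.imwrite('pics/raw_w0.png',im[:,:,::-1])
for n in('scene','side','wrist'):
    c=cal(n);print(n,c[0][0,0],-cv2.Rodrigues(c[2])[0].T@c[3].ravel(),cv2.Rodrigues(c[2])[0][2])
o=bot.get_obs();print(o)
cv2.imwrite('pics/sd0.png',np.vstack([a,b])[:, :, ::-1][:, :])
E
```

```text
pics
scene 398.4118262721161 [1.20775404 0.36691957 0.89101936] [-0.60246972 -0.30337487 -0.73823704]
side 484.2331047559949 [ 0.01707828 -1.02503073  0.91930389] [ 0.35389665  0.72351333 -0.59269353]
wrist 296.1082523284007 [0.07475927 0.55161587 0.37395183] [ 0.29102533 -0.08277031 -0.95312818]
{'time': 0.15, 'q': array([ 7.42563072e+01,  5.00339889e+00,  1.00452528e+01,  9.51001667e+01,
       -2.77390147e-03,  9.00018875e+01]), 'qd': array([ 0.05896413, -0.02570459,  0.05813295,  0.0057124 , -0.09485464,
       -0.00031765]), 'joint_efforts': array([-1.57078189e-04, -5.20757532e+01,  4.65046227e+01,  1.37348493e-02,
        1.33962038e-05,  6.49496499e-06]), 'ee_pos': array([0.14920151, 0.52920274, 0.24175368]), 'tcp_rot': array([-9.00027758e+01,  5.83126902e-02,  7.42544197e+01]), 'wrist_force': array([ 0.31049992, -0.30781176,  1.22938656]), 'torque': array([-0.00694761, -0.07175226,  0.00707247]), 'opening': 0.08579266713564099}
```

View pics/s0.png

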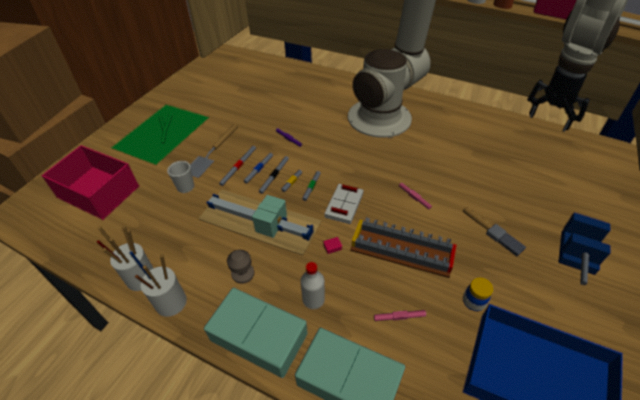

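View pics/d0.png

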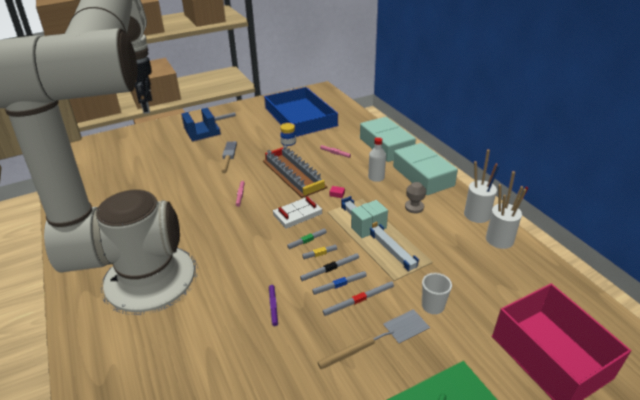

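```bash
python3 - <<'E'
from h import *
a=cv2.imread('pics/raw_s0.png')[:,:,::-1];b=cv2.imread('pics/raw_d0.png')[:,:,::-1]
save(a,'s1',(190,135,350,253),5);save(b,'d1',(265,160,445,300),4.4);save(a,'s2',(320,175,470,285),5.3)
E
```

```text
(no output)
```

View pics/s1.png

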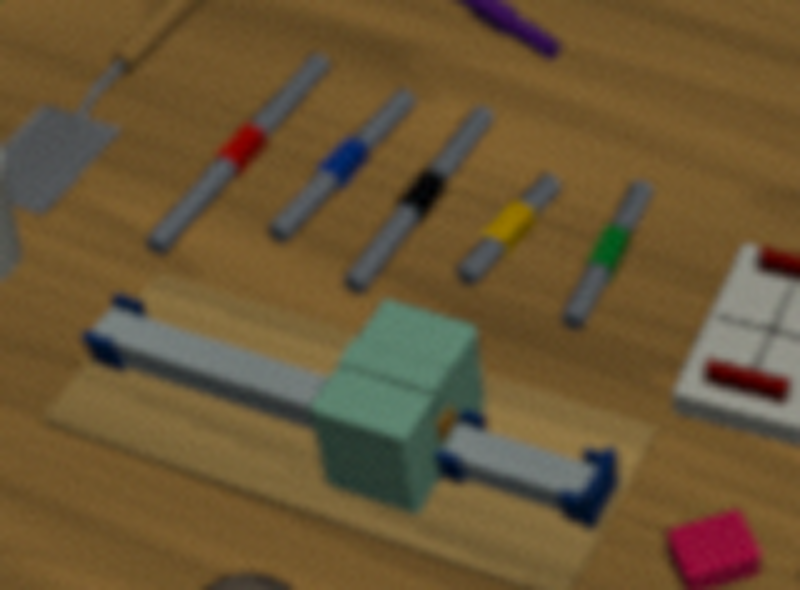

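View pics/s2.png

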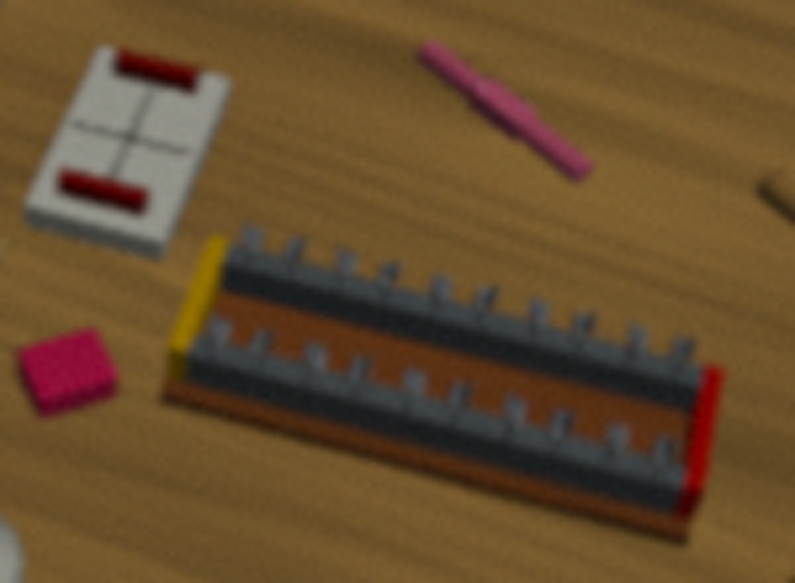

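View pics/d1.png

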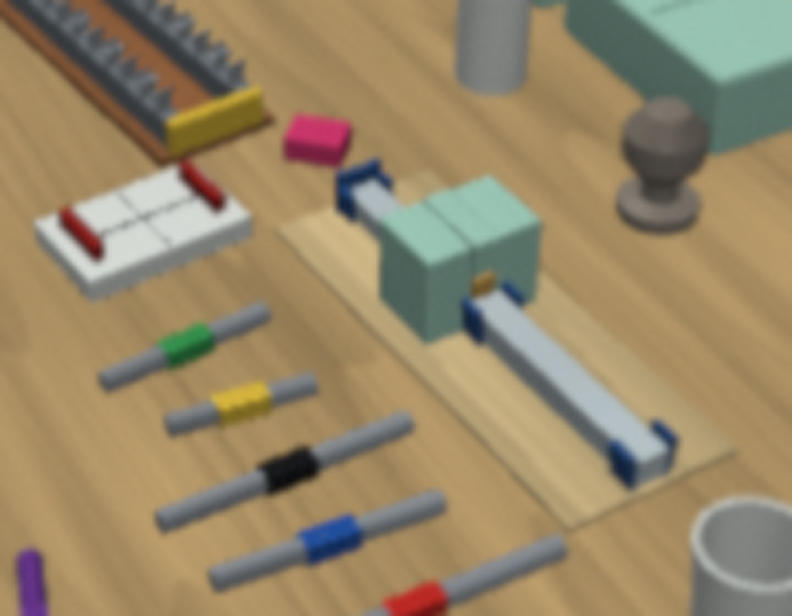

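```bash
cat > fit.py <<'E'
from h import *
from scipy.optimize import least_squares
import json
S=cal('scene');D=cal('side')
f=lambda p,s,x0,y0:(np.array(p,float)+.5)/s-.5+[x0,y0]
def fit(obs,x0):
    def res(q):
        c,s=np.cos(q[2]),np.sin(q[2]);r=[]
        for cam,px,P in obs:
            P=np.array(P,float)/1000;W=np.c_[q[0]+c*P[:,0]-s*P[:,1],q[1]+s*P[:,0]+c*P[:,1],P[:,2]]
            r.append((w2pix(cam,W)-px).ravel())
        return np.concatenate(r)
    o=least_squares(res,x0,loss='soft_l1');return o.x,res(o.x)
s1=lambda p:f(p,5,190,135);s2=lambda p:f(p,5.3,320,175);d1=lambda p:f(p,4.4,265,160)
if __name__=='__main__':
    B=[(-30,45,72),(30,45,72),(30,-45,72),(-30,-45,72)]
    jig=[(S,s1([(385,299),(480,323),(410,440),(315,405)]),B),(D,d1([(428,263),(380,218),(490,177),(540,220),(640,460),(668,445)]),B+[(-205,12,26),(-205,-12,26)])]
    T=[(-65,-40,20),(-65,40,20),(65,40,20),(65,-40,20),(0,0,20)]
    st=[(S,s2([(102,47),(230,80),(162,243),(28,208),(130,137)]),T),(D,d1([(38,227),(180-0,163),(250,215),(95,283),(145,217)]),[(-65,40,20),(65,40,20),(65,-40,20),(-65,-40,20),(0,0,20)])]
    rk=[(S,s2([(273,237),(660,338),(240,330),(641,436),(165,395),(685,535)]),[(-32,-100,54),(-32,100,54),(32,-100,54),(32,100,54),(50,-135,8),(50,135,8)])]
    for n,o,x in(('jig',jig,(.55,0,1.57)),('stage',st,(.4,.1,0)),('rack',rk,(.5,.3,0))):
        q,r=fit(o,x);print(n,q[:2].round(4),np.degrees(q[2]).round(2),r.round(1))
        if n=='stage': print(pix2w(D,st[1][1],.02).round(3)[:,:2].tolist(),pix2w(S,st[0][1],.02).round(3)[:,:2].tolist())
    E={'red':((318,62),(160,243)),'blue':((405,97),(281,232)),'black':((483,115),(357,282)),'yellow':((551,183),(470,275)),'green':((643,188),(573,320))}
    for k,(a,b) in E.items():
        w=pix2w(S,s1([a,b]),.010);v=w[1]-w[0];print(k,w.mean(0).round(4)[:2],np.degrees(np.arctan2(v[1],v[0])).round(1),np.linalg.norm(v).round(3))
E
python3 fit.py
```

```text
jig [ 0.6202 -0.0976] 94.19 [-0.3 -0.8 -0.3 -0.  -0.8 -0.4 -1.5  0.4 -0.2  0.  -1.2 -0.8 -0.8 -1.5
  0.2 -0.8 -0.4 -0.1  0.3 -0.1]
stage [0.4644 0.0622] 7.41 [-1.4 -0.2 -0.5 -0.7  0.7 -0.4 -0.7 -0.3 -0.3  0.4 -1.4 -1.3  2.1 -1.4
  0.4 -0.8 -0.9 -0.6 -0.7 -0.2]
[[0.396, 0.085], [0.514, 0.106], [0.531, 0.028], [0.406, 0.011], [0.466, 0.06]] [[0.404, 0.018], [0.397, 0.096], [0.526, 0.109], [0.534, 0.033], [0.462, 0.062]]
rack [0.5444 0.2721] 6.58 [-0.1 -0.1  0.2 -0.5 -0.1 -0.   0.2  0.  -1.3 -0.2  0.7  0.6]
red [ 0.4548 -0.3243] 1.7 0.194
blue [ 0.4373 -0.2549] -1.5 0.146
black [ 0.4427 -0.1926] 2.2 0.169
yellow [ 0.4447 -0.1259] -3.7 0.095
green [ 0.4374 -0.0602] 6.3 0.123
```

```bash
python3 -m crank '-0.035 0 -0.03 0 -0.04 0; -0.07 0 -0.06 0 -0.08 0; -0.105 0 -0.09 0 -0.12 0; -0.14 0 -0.12 0 -0.16 0; -0.175 0 -0.15 0 -0.2 0; -0.21 0 -0.18 0 -0.24 0; -0.245 0 -0.21 0 -0.27 0; -0.28 0 -0.24 0 -0.28 0' 0 60
python3 -c "
from h import *
o=bot.get_obs();print(o['q'].round(1),o['ee_pos'],o['tcp_rot'])
i=np.deg2rad(o['tcp_rot'][2]);d=np.array([.48,-.2])-o['ee_pos'][:2];print(d@[np.cos(i),np.sin(i)],d@[-np.sin(i),np.cos(i)],o['opening'])"
```

```text
time: 0.95
ee_pos: [0.3044, 0.193, 0.2422]
tcp_rot: [-90.0, -0.0, 90.4]
wrist_force: [0.5, 0.1, 1.0]
opening: 0.0425
[ 32.4 -20.7 -12.7  97.9  -0.   32. ] [0.30444033 0.19303406 0.24224254] [-9.00236612e+01 -1.28501716e-02  9.03953833e+01]
-0.3942361887224821 -0.17284328997266396 0.04250315702444093
```

```bash
python3 -m crank '-0.045 0 -0.02 0 0 0; -0.09 0 -0.04 0 0 0; -0.135 0 -0.06 0 0 0; -0.18 0 -0.08 0 0 0; -0.225 0 -0.1 0 0 0; -0.27 0 -0.12 0 0 0; -0.315 0 -0.14 0 0 0; -0.355 0 -0.157 0 0 0' >/dev/null
python3 -m crank '-0.039 0 -0.016 0 0 0; -0.039 0 -0.016 0 0 0;-0.039 0 -0.016 0 0 0'
cat > wr.py <<'E'
import sys,pickle
from h import *
def shot(n):
    c=cal('wrist');o=bot.get_obs();im=snap('wrist',n);pickle.dump(c,open('pics/'+n+'.pkl','wb'));return c,o,im
if __name__=='__main__':
    c,o,im=shot(sys.argv[1]);print(o['ee_pos'].round(4),o['tcp_rot'].round(2),o['q'].round(1))
E
python3 wr.py w1; python3 -c "
import cv2;a=cv2.imread('pics/w1.png');cv2.imwrite('pics/w1b.png',cv2.resize(a,None,fx=1.25,fy=1.25,interpolation=cv2.INTER_CUBIC))"
```

```text
time: 2.05
ee_pos: [0.4791, -0.1989, 0.2414]
tcp_rot: [-89.9, -0.1, 90.2]
wrist_force: [0.1, 0.2, -0.1]
opening: 0.0427
[ 0.4791 -0.1989  0.2414] [-8.99e+01 -5.00e-02  9.02e+01] [-22.6   0.8   5.6  94.9   0.  -22.8]
```

View pics/w1b.png

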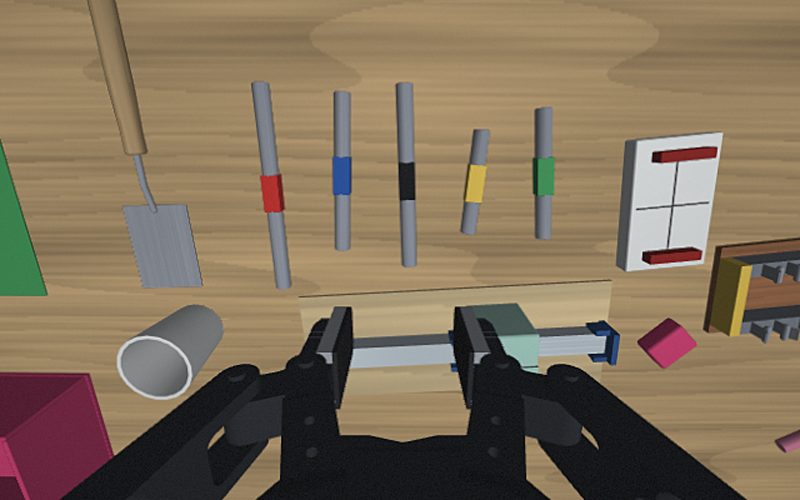

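```bash
cat > det.py <<'E'
import sys,pickle
from h import *
L={'yellow':100,'green':125,'blue':150,'black':175,'red':200}
def sleeve(im,n):
    h,s,v=[x.astype(int) for x in cv2.split(cv2.cvtColor(im,cv2.COLOR_RGB2HSV))]
    if n=='red': return ((h<6)|(h>174))&(s>150)&(v>60)
    if n=='yellow': return (h>20)&(h<32)&(s>150)&(v>120)
    if n=='green': return (h>45)&(h<80)&(s>120)&(v>40)
    if n=='blue': return (h>100)&(h<125)&(s>120)
    return v<45
def det(im,c,n,ax=.008):
    hsv=cv2.cvtColor(im,cv2.COLOR_RGB2HSV);sl=sleeve(im,n)
    g=((hsv[:,:,1]<60)&(hsv[:,:,2]>40)|sl).astype(np.uint8)
    g=cv2.morphologyEx(g,cv2.MORPH_CLOSE,np.ones((3,3)))
    N,lab,st,_=cv2.connectedComponentsWithStats(g);best=[]
    for i in range(1,N):
        m=lab==i;k=(m&sl).sum()
        if k<20 or k>.65*m.sum(): continue
        ys,xs=np.nonzero(m);w=pix2w(c,np.c_[xs,ys],ax)[:,:2];u=w.mean(0);e=np.linalg.svd(w-u,full_matrices=False)[2][0]
        if e[0]<0:e=-e
        t=(w-u)@e;q=(w-u)@[-e[1],e[0]];ys,xs=np.nonzero(m&sl)
        best.append((abs(np.ptp(t)-L[n]/1000),(u+e*(t.max()+t.min())/2).round(4),round(float(np.degrees(np.arctan2(e[1],e[0]))),2),round(np.ptp(t)*1000,1),round(np.ptp(q)*1000,1),pix2w(c,[(xs.mean(),ys.mean())],ax+.004)[0,:2].round(4)))
    best.sort(key=lambda b:b[0]);return best[0][1:] if best else None
if __name__=='__main__':
    f=sys.argv[1];c=pickle.load(open('pics/'+f+'.pkl','rb'));im=cv2.imread('pics/raw_'+f+'.png')[:,:,::-1]
    for n in sys.argv[2:] or L: print(n,det(im,c,n))
E
python3 det.py w1; python3 - <<'E'
from fit import *
import pickle
c=pickle.load(open('pics/w1.pkl','rb'));w=lambda p:f(p,1.25,0,0)
p=w([(625,143),(722,132),(708,263),(623,270),(672,206)]);print(pix2w(c,p,.02).round(4)[:,:2].tolist())
q,r=fit([(c,w([(722,132),(708,263),(672,206)]),[(-65,40,20),(65,40,20),(0,0,20)])],(.46,.06,.13));print(q,r)
q,r=fit([(c,w([(523,303),(538,333)]),[(-30+60,45,72),(30,0,72)])],(.62,-.097,1.64));print(q,r)
E
```

```text
yellow (array([ 0.4466, -0.1271]), -4.48, np.float64(102.2), np.float64(16.7), array([ 0.4459, -0.1274]))
green (array([ 0.4394, -0.0606]), 6.4, np.float64(127.5), np.float64(18.5), array([ 0.4386, -0.0617]))
blue (array([ 0.4395, -0.2568]), -2.63, np.float64(152.3), np.float64(18.4), array([ 0.4388, -0.2566]))
black (array([ 0.4445, -0.1937]), 2.01, np.float64(177.2), np.float64(15.9), array([ 0.4441, -0.194 ]))
red (array([ 0.4572, -0.3261]), 0.88, np.float64(203.6), np.float64(20.0), array([ 0.4561, -0.3251]))
[[0.4074, 0.0069], [0.3971, 0.0946], [0.524, 0.1136], [0.5318, 0.0278], [0.4657, 0.0635]]
[0.46622825 0.06416274 0.14897703] [-0.16795622 -1.01867163 -0.26259565  0.45104179  0.46191964  0.4569209 ]
[ 0.59522234 -0.09840883  2.00797789] [-0.39813437 -2.19854059  0.41710083  6.0261913 ]
```

```bash
python3 -m crank '-0.04 0.03 0.007 0 -0.012 0; -0.085 0.06 0.015 0 -0.012 0; -0.127 0.09 0.022 0 -0.012 0; -0.127 0.13 0.022 0 -0.012 0; -0.127 0.17 0.022 0 -0.012 0; -0.127 0.205 0.022 0 -0.012 0; -0.127 0.228 0.022 0 -0.012 0; -0.127 0.228 0.022 0 -0.012 0' 0 60
python3 -m crank '0 0 0 0 0 0; 0 0 0 0 0 0;0 0 0 0 0 0;0 0 0 0 0 0;0 0 0 0 0 0;0 0 0 0 0 0' 1 60
python3 -m crank '0 -0.02 0 0 0 0; 0 -0.06 0 0 0 0;0 -0.1 0 0 0 0;0 -0.14 0 0 0 0;0 -0.14 0 0 0 0'
```

```text
time: 2.9
ee_pos: [0.4569, -0.3233, 0.0121]
tcp_rot: [-89.8, -0.1, 91.1]
wrist_force: [0.1, 0.5, 0.5]
opening: 0.0428
time: 3.5
ee_pos: [0.459, -0.3257, 0.0166]
tcp_rot: [-90.2, 0.1, 91.0]
wrist_force: [-0.3, 3.3, 6.9]
opening: 0.0144
time: 4.0
ee_pos: [0.4599, -0.3267, 0.1614]
tcp_rot: [-90.5, 0.3, 91.0]
wrist_force: [0.2, -0.1, -0.9]
opening: 0.014
```

```bash
python3 -m crank '0 0 0 0 0 0; 0 0 0 0 0 0;0 0 0 0 0 0;0 0 0 0 0 0;0 0 0 0 0 0'; python3 wr.py w2
python3 - <<'E'
from h import *
a=vision.camera('side');a=cv2.resize(a[150:350,200:460],None,fx=2.4,fy=2.4)
b=cv2.imread('pics/raw_w2.png')[150:400,100:540,::-1];b=cv2.resize(b,(624,354))
cv2.imwrite('pics/m2.png',cv2.resize(np.vstack([b,a[:,:624]]),None,fx=.72,fy=.72)[:,:,::-1])
E
```

```text
time: 4.5
ee_pos: [0.4577, -0.3253, 0.1535]
tcp_rot: [-89.9, -0.0, 91.0]
wrist_force: [0.1, -0.5, -2.3]
opening: 0.0143
[ 0.4577 -0.3253  0.1535] [-8.994e+01 -4.000e-02  9.099e+01] [-35.4   5.7   1.1  85.4  -0.  -36.4]
```

View pics/m2.png

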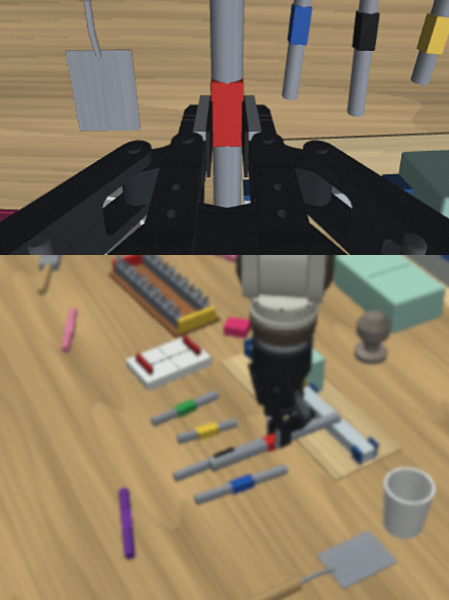

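```bash
cat > held.py <<'E'
# pose of held drift: fit x,y,z,yaw,pitch of far half using sleeve top-face corners (min-area rect) 
import sys,pickle
from det import *
f,n=sys.argv[1:3];c=pickle.load(open('pics/'+f+'.pkl','rb'));im=cv2.imread('pics/raw_'+f+'.png')[:,:,::-1]
m=sleeve(im,n).astype(np.uint8);N,lab,st,ce=cv2.connectedComponentsWithStats(m)
tz=float(sys.argv[3]);u0=w2pix(c,[[float(sys.argv[4]),float(sys.argv[5]),tz]])[0]
i=min([k for k in range(1,N) if st[k,4]>150],key=lambda k:np.hypot(*(ce[k]-u0)));print('blob',st[i],ce[i])
ys,xs=np.nonzero(lab==i)
for ax in(-.008,-.006,-.004,-.002,0,.002):
    z=tz+ax
    w=pix2w(c,np.c_[xs,ys],z+.008)[:,:2];(cx,cy),sz,a=cv2.minAreaRect((w*1000).astype(np.float32));b=pix2w(c,[ce[i]],z+.006)[0]
    print(ax,'sleeve',round(cx,1),round(cy,1),np.round(sorted(sz),1),round(a,1))
E
python3 held.py w2 red .1535 .4577 -.3253
```

```text
blob [ 306  227   33   67 1899] [322.04739336 260.84728805]
-0.008 sleeve 453.6 -324.1 [15.8 37. ] 1.0
-0.006 sleeve 452.5 -324.1 [15.5 36.4] 1.0
-0.004 sleeve 451.4 -324.1 [15.3 35.9] 1.0
-0.002 sleeve 450.3 -324.1 [15.1 35.3] 1.0
0 sleeve 449.2 -324.1 [14.8 34.8] 1.0
0.002 sleeve 448.1 -324.2 [14.6 34.2] 1.0
```

```bash
python3 - <<'E'
from det import *
c=pickle.load(open('pics/w2.pkl','rb'));im=cv2.imread('pics/raw_w2.png')[:,:,::-1]
hsv=cv2.cvtColor(im,cv2.COLOR_RGB2HSV)
for v in list(range(0,30,3))+[80,150,200,222,226,228,230,290,295,300]: 
    xs=np.nonzero((hsv[v,290:350,1]<60)&(hsv[v,290:350,2]>40))[0]+290; print(v,xs.min() if len(xs) else None,xs.max() if len(xs) else None, end='; ')
print()
print('cam',-cv2.Rodrigues(c[2])[0].T@c[3])
for x in(.35,.355,.36): print(w2pix(c,[(x,-.324,.148),(x,-.324,.156)]).round(1).tolist())
for z in(.156,.14):print(z,w2pix(c,[(x,y,z) for x in(.4387,.4747) for y in(-.333,-.317)]).round(1).tolist())
save(im,'w2c',(250,190,400,330),4)
E
```

```text
0 None None; 3 None None; 6 None None; 9 None None; 12 None None; 15 None None; 18 None None; 21 None None; 24 None None; 27 None None; 80 304 339; 150 306 338; 200 307 338; 222 307 337; 226 308 336; 228 311 334; 230 318 326; 290 302 342; 295 302 342; 300 302 342; 
cam [ 0.38048238 -0.32542314  0.28580862]
[[326.5, 31.1], [326.9, 26.0]]
[[326.3, 44.5], [326.6, 40.3]]
[[326.0, 57.6], [326.3, 54.3]]
0.156 [[303.8, 235.7], [337.3, 236.2], [303.9, 300.0], [335.0, 300.4]]
0.14 [[305.6, 223.2], [335.8, 223.7], [305.5, 282.5], [333.8, 282.9]]
```

View pics/w2c.png

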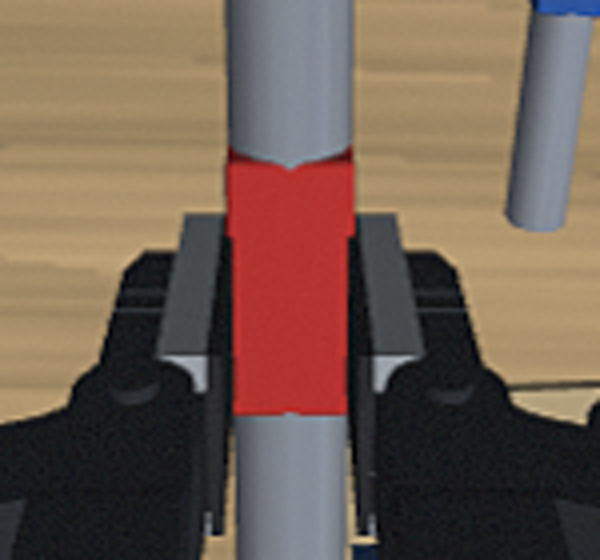

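```bash
python3 -m crank '0.01 -0.02 -0.01 0 0.1 0; 0.02 -0.04 -0.02 0 0.25 0; 0.03 -0.047 -0.03 0 0.4 0; 0.04 -0.047 -0.04 0 0.55 0; 0.05 -0.047 -0.05 0 0.7 0; 0.068 -0.047 -0.055 0 0.84 0; 0.068 -0.047 -0.055 0 0.98 0; 0.068 -0.047 -0.055 0 1.1 0'
python3 -m crank '0 0 0 0 0.14 0; 0 0 0 0 0.28 0; 0 0 0 0 0.4 0;0 0 0 0 0.415 0;0 0 0 0 0.415 0;0 0 0 0 0.415 0;0 0 0 0 0.415 0;0 0 0 0 0.415 0'
python3 wr.py w3; python3 -c "
import cv2;a=cv2.imread('pics/w3.png');cv2.imwrite('pics/w3b.png',cv2.resize(a,None,fx=1.25,fy=1.25,interpolation=cv2.INTER_CUBIC))"
```

```text
time: 5.4
ee_pos: [0.512, -0.256, 0.2012]
tcp_rot: [-90.0, 0.0, 27.7]
wrist_force: [-0.0, -0.4, -3.1]
opening: 0.0139
time: 6.2
ee_pos: [0.5118, -0.2565, 0.2013]
tcp_rot: [-90.0, 0.0, 4.2]
wrist_force: [0.8, 0.3, -2.6]
opening: 0.0144
[ 0.5118 -0.2565  0.2013] [-90.     0.     4.24] [-26.6   7.4   8.2  90.8  -0.   59.1]
```

View pics/w3b.png

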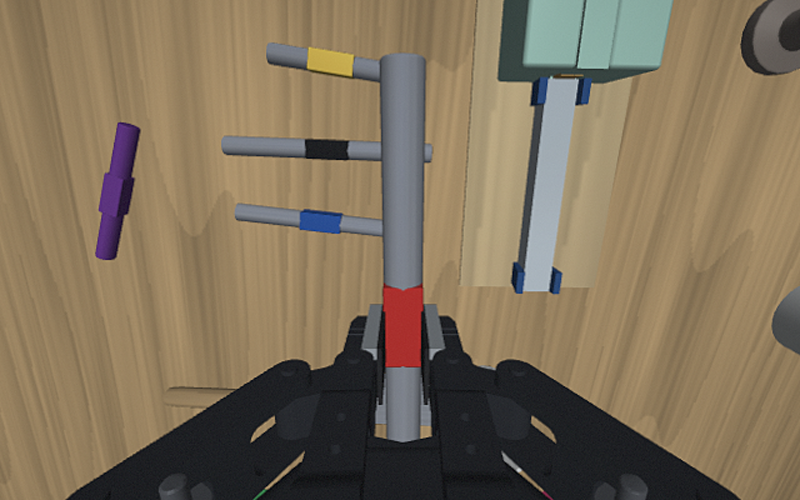

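```bash
python3 - <<'E'
from fit import *
import pickle
c=pickle.load(open('pics/w3.pkl','rb'));im=cv2.imread('pics/raw_w3.png')[:,:,::-1]
h=cv2.cvtColor(im,cv2.COLOR_RGB2HSV)
Lp,Rp=[],[]
for v in range(90,208,6):
    m=np.nonzero((h[v,400:480,1]<70)&(h[v,400:480,2]>120))[0]+400
    Lp.append((m.min()-.5,v));Rp.append((m.max()+.5,v))
a=pix2w(c,Lp,.026)[:,:2];b=pix2w(c,Rp,.026)[:,:2]
print(np.linalg.norm(a-b,axis=1).round(4))
mid=(a+b)/2;fx=np.polyfit(mid[:,1],mid[:,0],1);print('axis yaw',90-np.degrees(np.arctan(fx[0])),'x at y=-.25,-.1',np.polyval(fx,[-.25,-.1]), (mid[:,0]-np.polyval(fx,mid[:,1])).round(4))
t=pix2w(c,f([(523,67),(660,70)],1.25,0,0),.072);print(t)
e=pix2w(c,f([(526,292),(550,292)],1.25,0,0),.026);print(e)
save(im,'w3c',(380,0,560,130),4.4)
E
```

```text
[0.0254 0.0324 0.0326 0.0259 0.033  0.0332 0.0253 0.0326 0.0246 0.0247
 0.0332 0.0334 0.0252 0.0327 0.0329 0.0246 0.0323 0.0335 0.0261 0.0329]
axis yaw 93.27009134904756 x at y=-.25,-.1 [0.62964183 0.62107145] [ 0.0019 -0.0018 -0.002   0.0023 -0.0014 -0.0017  0.0022 -0.0016  0.0023
  0.0021 -0.0012 -0.0015  0.0025 -0.0014 -0.0016  0.0025 -0.0015 -0.0012
  0.0024 -0.0011]
[[ 0.57994284 -0.13079112  0.072     ]
 [ 0.66846661 -0.12561405  0.072     ]]
[[ 0.62724829 -0.30463295  0.026     ]
 [ 0.6489222  -0.3030337   0.026     ]]
```

View pics/w3c.png

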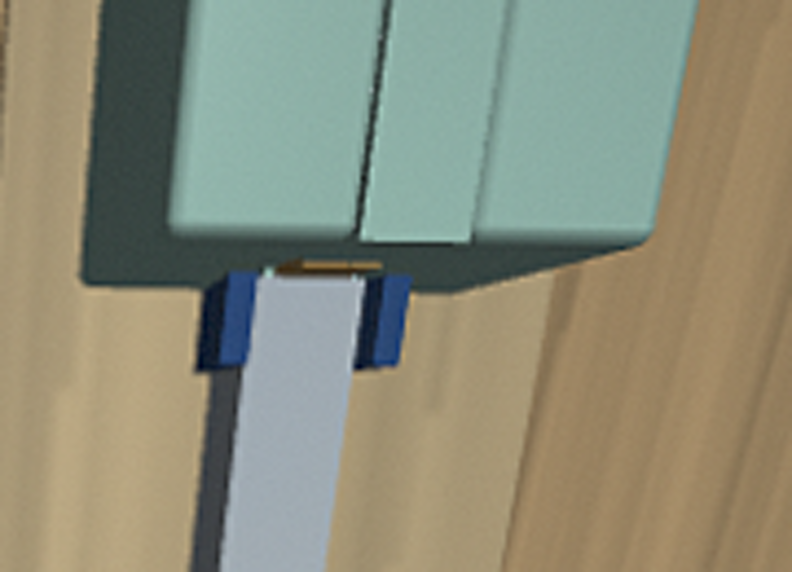

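```bash
python3 - <<'E'
from fit import *
import pickle
c=pickle.load(open('pics/w3.pkl','rb'));im=cv2.imread('pics/raw_w3.png')[:,:,::-1].astype(int)
Lp,Rp=[],[]
for v in range(88,212,2):
    r=im[v,400:480];m=np.nonzero((r[:,2]>r[:,0]+3)&(r[:,2]>130)&(r[:,2]<r[:,0]+60))[0]+400
    Lp.append((m.min()-.5,v));Rp.append((m.max()+.5,v))
a=pix2w(c,Lp,.026)[:,:2];b=pix2w(c,Rp,.026)[:,:2]
print(np.linalg.norm(a-b,axis=1).round(4)[::4])
mid=(a+b)/2;fx=np.polyfit(mid[:,1],mid[:,0],1);print('yaw',90-np.degrees(np.arctan(fx[0])),'x at y=-.25,-.1276',np.polyval(fx,[-.25,-.1276]))
k=f([(168,238),(650,238)],4.4,380,0);t=pix2w(c,k,.072);print(t,t.mean(0),np.degrees(np.arctan2(*(t[1]-t[0])[1::-1])),np.linalg.norm(t[1]-t[0]))
E
```

```text
[0.0234 0.0236 0.0238 0.024  0.0241 0.0243 0.0235 0.0237 0.0239 0.0241
 0.0243 0.0245 0.0247 0.0238 0.0229 0.0231]
yaw 93.52566296914208 x at y=-.25,-.1276 [0.63168217 0.62414083]
[[ 0.57956421 -0.13096976  0.072     ]
 [ 0.66756714 -0.12407241  0.072     ]] [ 0.62356567 -0.12752109  0.072     ] 4.481473467068432 0.08827281293835479
```

```bash
python3 held.py w3 red .2013 .5118 -.2565 | sed -n 1,4p
python3 -m crank '0.04 0 0.003 0 0.008 0; 0.08 0 0.006 0 0.008 0; 0.12 0 0.01 0 0.008 0; 0.12 0.03 0.01 0 0.008 0; 0.12 0.07 0.01 0 0.008 0; 0.12 0.11 0.01 0 0.008 0; 0.12 0.135 0.01 0 0.008 0; 0.12 0.141 0.01 0 0.008 0'
python3 -m crank '0 0 0 0 0 0; 0 0 0 0 0 0; 0 0 0 0 0 0; 0 0 0 0 0 0'
python3 wr.py w4
python3 - <<'E'
from h import *
im=cv2.imread('pics/raw_w4.png')[:,:,::-1];a=cv2.resize(im[0:400,120:520],(590,590))
cv2.imwrite('pics/w4b.png',a[:,:,::-1])
E
```

```text
blob [ 306  227   33   67 1903] [321.94902785 260.79663689]
-0.008 sleeve 511.5 -251.1 [15.8 37. ] 4.3
-0.006 sleeve 511.4 -250.0 [15.5 36.4] 4.3
-0.004 sleeve 511.3 -248.9 [15.3 35.9] 4.3
time: 7.05
ee_pos: [0.6289, -0.2371, 0.0562]
tcp_rot: [-89.9, 0.3, 3.8]
wrist_force: [-1.1, 0.3, -1.7]
opening: 0.0141
time: 7.45
ee_pos: [0.6315, -0.2381, 0.062]
tcp_rot: [-90.1, -0.1, 3.7]
wrist_force: [-0.9, -0.3, -1.3]
opening: 0.0142
[ 0.6315 -0.2381  0.062 ] [-90.06  -0.13   3.72] [-20.7  22.1  10.6  78.3   0.   65.6]
```

View pics/w4b.png

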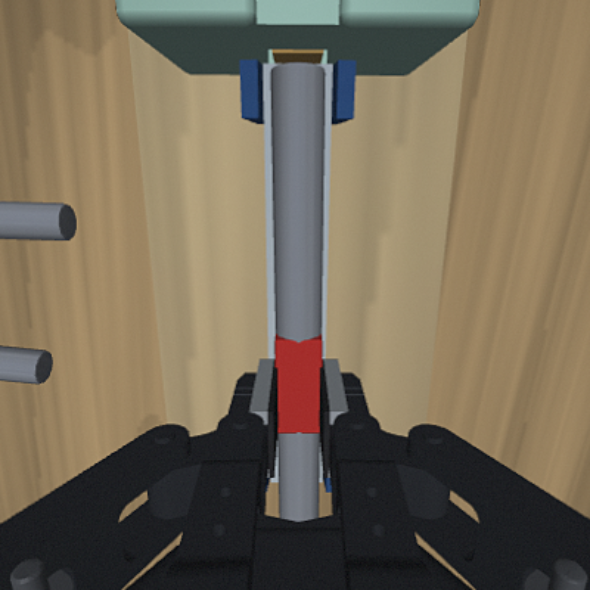

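```bash
python3 -m crank '-0.0005 0.004 0 0 0 0; -0.0005 0.008 0 0 0 0; -0.0005 0.012 0 0 0 0; -0.0005 0.012 0 0 0 0; -0.0005 0.012 0 0 0 0'
for i in 1 2 3; do python3 -m crank '0 0.002 0 0 0 0; 0 0.002 0 0 0 0; 0 0.002 0 0 0 0;0 0.002 0 0 0 0' | grep -E 'ee_pos|force'; done
```

```text
time: 8.0
ee_pos: [0.6301, -0.2378, 0.048]
tcp_rot: [-90.0, 0.0, 3.7]
wrist_force: [-0.5, 0.6, -1.9]
opening: 0.0141
ee_pos: [0.6303, -0.2378, 0.0464]
wrist_force: [0.3, 0.7, -1.3]
ee_pos: [0.6302, -0.2379, 0.0443]
wrist_force: [-0.4, -0.3, -1.3]
ee_pos: [0.6304, -0.2379, 0.0426]
wrist_force: [0.6, -0.4, 2.3]
```

```bash
python3 -m crank '0 -0.001 0.003 0 0 0; 0 -0.001 0.006 0 0 0; 0 -0.001 0.01 0 0 0; 0 -0.001 0.015 0 0 0; 0 -0.001 0.02 0 0 0; 0 -0.001 0.02 0 0 0'
python3 -m crank '0 0 0.005 0 0 0; 0 0 0.01 0 0 0; 0 0 0.015 0 0 0; 0 0 0.02 0 0 0; 0 0 0.025 0 0 0;0 0 0.03 0 0 0;0 0 0.03 0 0 0'
```

```text
time: 9.8
ee_pos: [0.6289, -0.217, 0.0432]
tcp_rot: [-90.0, 0.0, 3.8]
wrist_force: [-0.3, -0.9, -1.5]
opening: 0.0142
time: 10.5
ee_pos: [0.627, -0.1871, 0.0433]
tcp_rot: [-90.0, -0.0, 3.8]
wrist_force: [-0.0, 0.2, -1.8]
opening: 0.014
```

```bash
python3 -m crank '0 0 0.005 0 0 0; 0 0 0.01 0 0 0; 0 0 0.015 0 0 0; 0 0 0.02 0 0 0; 0 0 0.025 0 0 0;0 0 0.025 0 0 0;0 0 0.025 0 0 0'
python3 - <<'E'
from h import *
a=snap('scene','s3');b=vision.camera('side')
o=bot.get_obs();print(o['ee_pos'],o['wrist_force'])
A=cv2.resize(a[180:250,235:335],None,fx=5,fy=5);B=cv2.resize(b[180:260,320:420],None,fx=5,fy=5)
cv2.imwrite('pics/m3.png',cv2.resize(np.vstack([A,B]),None,fx=.8,fy=.8)[:,:,::-1])
E
```

```text
time: 11.2
ee_pos: [0.6254, -0.1627, 0.0434]
tcp_rot: [-90.0, -0.0, 3.7]
wrist_force: [-0.4, -0.5, -1.6]
opening: 0.0141
[ 0.62537846 -0.16305629  0.04330602] [-0.17575524  0.17207579 -2.16156328]
```

View pics/m3.png

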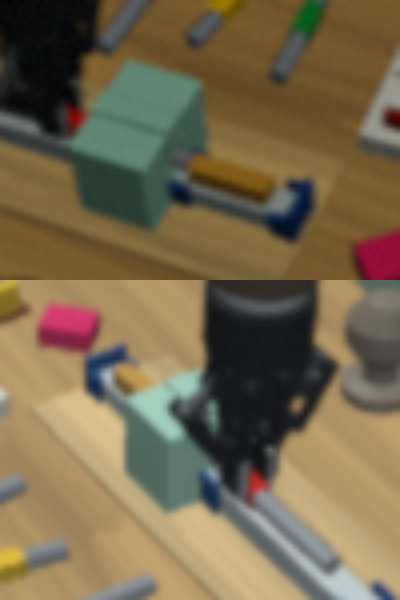

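```bash
python3 -m crank '0 0 -0.01 0 0 0; 0 0 -0.02 0 0 0; 0 0 -0.03 0 0 0; 0 0 -0.04 0 0 0; 0 0 -0.05 0 0 0;0 0 -0.065 0 0 0;0 0 -0.076 0 0 0; 0 0 -0.076 0 0 0'
python3 -m crank '0 0.001 0 0 0 0; 0 0.001 0 0 0 0; 0 0.001 0 0 0 0'
python3 -m crank '0 0 0 0 0 0; 0 0 0 0 0 0;0 0 0 0 0 0;0 0 0 0 0 0;0 0 0 0 0 0' 0
python3 -m crank '0 -0.03 0 0 0 0; 0 -0.07 0 0 0 0;0 -0.11 0 0 0 0;0 -0.157 0.02 0 0 0;0 -0.157 0.06 0 0 0;0 -0.157 0.1 0 0 0;0 -0.157 0.15 0 0 0;0 -0.157 0.195 0 0 0'
python3 -m crank '0 0 0.012 0 0 0; 0 0 0.012 0 0 0;0 0 0.012 0 0 0;0 0 0.012 0 0 0;0 0 0.012 0 0 0'
python3 wr.py w5; python3 -c "
import cv2;a=cv2.imread('pics/w5.png');cv2.imwrite('pics/w5b.png',cv2.resize(a,None,fx=1.25,fy=1.25,interpolation=cv2.INTER_CUBIC))"
```

```text
time: 12.1
ee_pos: [0.6302, -0.2406, 0.0431]
tcp_rot: [-90.0, 0.0, 3.6]
wrist_force: [-0.3, 0.7, -2.1]
opening: 0.0144
time: 12.4
ee_pos: [0.6305, -0.2386, 0.0427]
tcp_rot: [-90.0, -0.0, 3.7]
wrist_force: [0.1, -1.6, 1.2]
opening: 0.0143
time: 12.9
ee_pos: [0.6303, -0.2387, 0.0422]
tcp_rot: [-90.0, 0.0, 3.7]
wrist_force: [0.3, 0.6, 0.3]
opening: 0.0426
time: 13.7
ee_pos: [0.6173, -0.0425, 0.1995]
tcp_rot: [-90.0, -0.0, 3.7]
wrist_force: [0.2, -0.3, 0.1]
opening: 0.0425
time: 14.2
ee_pos: [0.6169, -0.0337, 0.1991]
tcp_rot: [-90.0, 0.0, 3.6]
wrist_force: [0.3, 0.5, 0.4]
opening: 0.0427
[ 0.6169 -0.0337  0.1991] [-9.001e+01  1.000e-02  3.620e+00] [-3.1 13.8 15.3 91.5 -0.  83.3]
```

View pics/w5b.png

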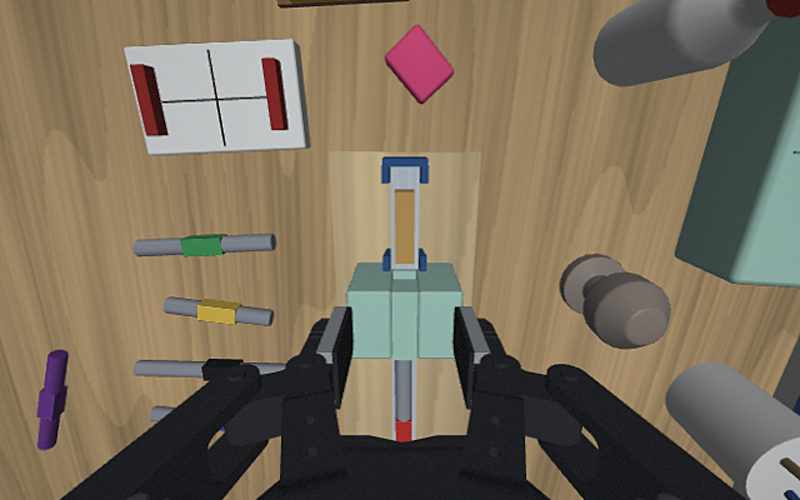

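```bash
python3 - <<'E'
from fit import *
import pickle
c=pickle.load(open('pics/w5.pkl','rb'));im=cv2.imread('pics/raw_w5.png')[:,:,::-1]
w=lambda p:f(p,1.25,0,0)
h=cv2.cvtColor(im,cv2.COLOR_RGB2HSV)[150:215,310:338].astype(int);m=(h[:,:,0]>10)&(h[:,:,0]<25)&(h[:,:,1]>130)
ys,xs=np.nonzero(m);W=pix2w(c,np.c_[xs+310,ys+150],.038)[:,:2];r=cv2.minAreaRect((W*1000).astype(np.float32));print('core',r, W.mean(0),len(xs))
print('stop/bed',pix2w(c,w([(391,186),(416,186),(391,269),(416,269)]),.022)[:,:2].round(4).tolist())
# stage
p=w([(295,39),(308,147),(148,154),(124,47),(216.5,99.5)]);q=pix2w(c,p,.02)[:,:2];print(q.round(4).tolist())
l=pix2w(c,w([(162,101),(268,97)]),.02)[:,:2];l2=pix2w(c,w([(208,50),(225,146)]),.02)[:,:2]
print('cross yaw',np.degrees(np.arctan2(*(l[1]-l[0])[::-1])),np.degrees(np.arctan2(*(l2[0]-l2[1])[::-1]))-90)
s=pix2w(c,w([(143,100)]),.034);print()
q,r=fit([(c,p,[(65,40,20),(65,-40,20),(-65,-40,20),(-65,40,20),(0,0,20)])],(.46,.06,.13));print(q[:2],np.degrees(q[2]),r.round(1))
save(im,'w5s',(90,20,260,135),4.6)
E
```

```text
core ((617.7900390625, -26.880937576293945), (13.885994911193848, 60.692344665527344), 4.1090545654296875) [ 0.61815034 -0.02731269] 663
stop/bed [[0.605, 0.0038], [0.6257, 0.0051], [0.6089, -0.0694], [0.6311, -0.068]]
[[0.5273, 0.1081], [0.5361, 0.0306], [0.4053, 0.0171], [0.3981, 0.0951], [0.465, 0.0621]]
cross yaw 5.460098121720308 6.068091497357514

[0.46643957 0.06239583] 5.703223760042592 [-0.2 -0.6 -1.   1.6  0.5  0.9 -0.4 -0.8  1.5 -0.2]
```

```bash
python3 -m crank '0 0.03 0.003 0 -0.005 0; 0 0.07 0.007 0 -0.005 0; 0 0.11 0.007 0 -0.005 0; 0 0.14 0.007 0 -0.005 0; 0 0.157 0.007 0 -0.005 0; 0 0.162 0.007 0 -0.005 0; 0 0.162 0.007 0 -0.005 0; 0 0.162 0.007 0 -0.005 0'
python3 -m crank '0 0 0 0 0 0; 0 0 0 0 0 0;0 0 0 0 0 0;0 0 0 0 0 0;0 0 0 0 0 0;0 0 0 0 0 0' 1 60
python3 -m crank '0 -0.01 0 0 0 0; 0 -0.04 0 0 0 0;0 -0.08 0 0 0 0;0 -0.12 0 0 0 0;0 -0.12 0 0 0 0;0 -0.12 0 0 0 0;0 -0.12 0 0 0 0;0 -0.12 0 0 0 0'
python3 wr.py w6; python3 - <<'E'
from fit import *
import pickle
c=pickle.load(open('pics/w6.pkl','rb'));im=cv2.imread('pics/raw_w6.png')[:,:,::-1]
o=bot.get_obs();h=cv2.cvtColor(im,cv2.COLOR_RGB2HSV).astype(int);m=((h[:,:,0]>10)&(h[:,:,0]<25)&(h[:,:,1]>150)&(h[:,:,2]>90)).astype(np.uint8)
N,l,st,ce=cv2.connectedComponentsWithStats(m)
for i in range(1,N):
    if 300<ce[i][0]<345 and st[i,4]>100: print(st[i],ce[i])
save(im,'w6b',(240,150,400,370),2.6)
E
```

```text
time: 15.05
ee_pos: [0.6172, -0.0256, 0.0386]
tcp_rot: [-90.0, -0.1, 4.0]
wrist_force: [0.5, -0.4, -1.0]
opening: 0.0429
time: 15.65
ee_pos: [0.6172, -0.0253, 0.0387]
tcp_rot: [-90.0, -0.1, 4.0]
wrist_force: [-0.1, -0.8, 6.2]
opening: 0.0141
time: 16.45
ee_pos: [0.6158, -0.0252, 0.1557]
tcp_rot: [-90.0, 0.1, 4.0]
wrist_force: [0.4, 0.1, -1.2]
opening: 0.0144
[ 0.6158 -0.0252  0.1557] [-89.98   0.14   4.01] [-2.3 13.4 10.  86.8  0.  83.6]
```

View pics/w6b.png

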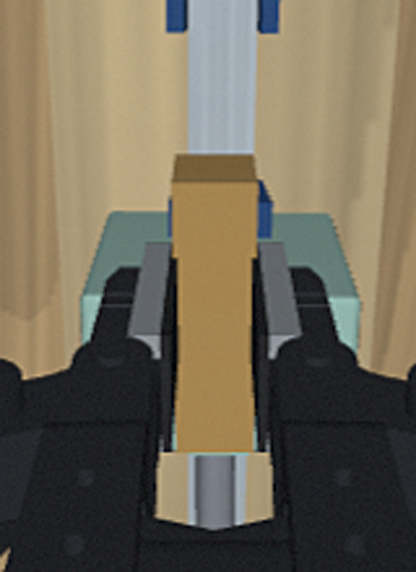

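```bash
python3 - <<'E'
from h import *
import pickle
c=pickle.load(open('pics/w6.pkl','rb'))
for z in(.152,.155,.157):
    a=pix2w(c,[(322,219.3),(322,323.2)],z);print(z,a.mean(0),np.linalg.norm(a[1]-a[0]))
E
```

```text
0.152 [ 0.61612288 -0.02955476  0.152     ] 0.06159365574189401
0.155 [ 0.61600144 -0.02772873  0.155     ] 0.060234355652187446
0.157 [ 0.61592047 -0.02651137  0.157     ] 0.05932815559238303
```

```bash
python3 -m crank '-0.02 0 0.001 0 -0.14 0; -0.045 0 0.002 0 -0.28 0; -0.07 0 0.003 0 -0.42 0; -0.095 0 0.004 0 -0.56 0; -0.12 0 0.005 0 -0.7 0; -0.14 0 0.006 0 -0.84 0; -0.152 0 0.006 0 -0.98 0; -0.152 0 0.006 0 -1.1 0'
python3 -m crank '0 0 0 0 -0.14 0; 0 0 0 0 -0.28 0; 0 0 0 0 -0.4 0; 0 0 0 0 -0.5 0; 0 0 0 0 -0.506 0; 0 0 0 0 -0.506 0; 0 0 0 0 -0.506 0; 0 0 0 0 -0.506 0'
python3 wr.py w7
cat > cross.py <<'E'
from h import *
import pickle,sys
from scipy.optimize import least_squares
n=sys.argv[1];c=pickle.load(open('pics/%s.pkl'%n,'rb'));im=cv2.imread('pics/raw_%s.png'%n)[:,:,::-1]
u=w2pix(c,[(.466+.03*a,.0625+.03*b,.02) for a in(-1,1) for b in(-1,1)]);x0,y0=np.maximum(u.min(0).astype(int),0);x1,y1=u.max(0).astype(int)
g=cv2.cvtColor(im,cv2.COLOR_RGB2GRAY)[y0:y1,x0:x1].astype(float)
bg=cv2.medianBlur(g.astype(np.uint8),15).astype(float);wt=np.clip(bg-g-15,0,None)*(bg>120)
ys,xs=np.nonzero(wt>0);k=wt[ys,xs];W=pix2w(c,np.c_[xs+x0,ys+y0],.02)[:,:2]
def res(q):
    d=W-q[:2];e=np.array([np.cos(q[2]),np.sin(q[2])]);return np.sqrt(k)*np.minimum(np.minimum(abs(d@e),abs(d@[-e[1],e[0]])),.004)*1e3
b=min((least_squares(res,(.4655+dx,.0625+dy,np.radians(a))) for a in(4,7) for dx in(-.003,0,.003) for dy in(-.003,0,.003)),key=lambda o:o.cost)
print(len(k),b.x[:2].round(4),np.degrees(b.x[2]).round(2),'rms mm',np.sqrt(2*b.cost/k.sum()).round(2))
E
python3 cross.py w7; python3 cross.py w5;python3 cross.py w1
```

```text
time: 17.3
ee_pos: [0.4627, -0.03, 0.1569]
tcp_rot: [-89.9, 0.0, 67.3]
wrist_force: [0.2, 1.2, -1.0]
opening: 0.0142
time: 18.1
ee_pos: [0.4643, -0.0299, 0.1572]
tcp_rot: [-90.0, -0.0, 95.9]
wrist_force: [-0.9, 0.6, -0.5]
opening: 0.0139
[ 0.4643 -0.0299  0.1572] [-89.99  -0.    95.95] [ -3.7  -7.5 -11.6  85.9  -0.   -9.6]
409 [0.4654 0.0628] 5.89 rms mm 0.55
344 [0.4649 0.0624] 6.0 rms mm 0.5
296 [0.4651 0.0634] 6.0 rms mm 0.74
```

```bash
python3 -m crank '0.03 0 -0.003 0 0 0; 0.06 0 -0.006 0 0 0; 0.092 0 -0.0084 0 0 0; 0.092 0.03 -0.0084 0 0 0; 0.092 0.06 -0.0084 0 0 0;0.092 0.09 -0.0084 0 0 0;0.092 0.11 -0.0084 0 0 0;0.092 0.11 -0.0084 0 0 0'
python3 -m crank '0 0 0 0 0 0;0 0 0 0 0 0;0 0 0 0 0 0;0 0 0 0 0 0'
python3 -c "
from h import *
import time
for i in range(3):
    vision.camera('side');o=bot.get_obs();print(o['ee_pos'].round(4),o['tcp_rot'].round(2))"
```

```text
time: 18.95
ee_pos: [0.4612, 0.0622, 0.0446]
tcp_rot: [-89.7, 0.0, 96.0]
wrist_force: [-0.6, 0.0, -0.7]
opening: 0.0139
time: 19.35
ee_pos: [0.4636, 0.0625, 0.0482]
tcp_rot: [-90.1, -0.0, 96.0]
wrist_force: [-0.4, 0.5, -1.3]
opening: 0.014
[0.4635 0.0625 0.048 ] [-90.07  -0.    96.02]
[0.4633 0.0625 0.0478] [-90.05  -0.    96.02]
[0.4632 0.0625 0.0476] [-90.03  -0.    96.03]
```

```bash
python3 -m crank '0 0.003 0 0 0 0;0 0.006 0 0 0 0;0 0.008 0 0 0 0;0 0.008 0 0 0 0;0 0.008 0 0 0 0'
for i in 1 2 3; do python3 -m crank '0 0.001 0 0 0 0; 0 0.001 0 0 0 0; 0 0.001 0 0 0 0;0 0.001 0 0 0 0' | grep -E 'ee_pos|force'; done
```

```text
time: 20.0
ee_pos: [0.463, 0.0624, 0.0392]
tcp_rot: [-90.0, 0.0, 96.0]
wrist_force: [-0.7, -0.1, -1.1]
opening: 0.0143
ee_pos: [0.4631, 0.0624, 0.0384]
wrist_force: [-0.6, 0.5, -0.5]
ee_pos: [0.463, 0.0624, 0.0373]
wrist_force: [-0.5, -0.8, -0.5]
ee_pos: [0.4632, 0.0625, 0.0367]
wrist_force: [-2.6, -0.1, 5.2]
```

```bash
python3 -m crank '0 0 0 0 0 0; 0 0 0 0 0 0;0 0 0 0 0 0;0 0 0 0 0 0;0 0 0 0 0 0' 0
python3 -m crank '0 -0.02 0 0 0 0; 0 -0.06 0 0 0 0;0 -0.1 0 0 0 0;0 -0.14 0.01 0 0 0;0 -0.16 0.01 0 0 0;0 -0.16 0.01 0 0 0;0 -0.16 0.01 0 0 0;0 -0.16 0.01 0 0 0' | grep ee_pos
python3 wr.py w8; python3 - <<'E'
from h import *
import pickle
c=pickle.load(open('pics/w8.pkl','rb'));im=cv2.imread('pics/raw_w8.png')[:,:,::-1]
h=cv2.cvtColor(im,cv2.COLOR_RGB2HSV).astype(int)
u=w2pix(c,[(.4652,.0627,.036)])[0].astype(int);print(u)
x0,y0=u-[40,70];m=((h[:,:,0]>10)&(h[:,:,0]<28)&(h[:,:,1]>110))[y0:y0+140,x0:x0+80].astype(np.uint8)
N,l,st,ce=cv2.connectedComponentsWithStats(m);i=1+st[1:,4].argmax();ys,xs=np.nonzero(l==i)
W=pix2w(c,np.c_[xs+x0,ys+y0],.036)[:,:2];print(st[i],cv2.minAreaRect((W*1000).astype(np.float32)))
# red stops
r=(((h[:,:,0]<8)|(h[:,:,0]>172))&(h[:,:,1]>130)).astype(np.uint8);N,l,st,ce=cv2.connectedComponentsWithStats(r)
for j in range(1,N):
    if st[j,4]>80:
        ys,xs=np.nonzero(l==j);W=pix2w(c,np.c_[xs,ys],.034)[:,:2]
        if abs(W.mean(0)-[.465,.063]).max()<.07: print('stop',st[j],cv2.minAreaRect((W*1000).astype(np.float32)))
save(im,'w8c',(int(u[0])-120,max(0,int(u[1])-110),int(u[0])+120,int(u[1])+110),2.7)
E
```

```text
time: 21.7
ee_pos: [0.463, 0.0624, 0.0362]
tcp_rot: [-90.0, 0.0, 96.0]
wrist_force: [0.0, 0.6, 0.1]
opening: 0.0425
ee_pos: [0.4527, 0.0613, 0.1949]
[0.4527 0.0613 0.1949] [-89.89   0.    96.03] [ 7.7 -8.4 -8.2 90.3 -0.   1.7]
[320 199]
[ 35  42  15  58 851] ((465.9493408203125, 63.885154724121094), (61.5142822265625, 14.648270606994629), 6.458750247955322)
stop [296 147  50  10 497] ((416.5617370605469, 57.281707763671875), (8.839944839477539, 48.51239013671875), 6.054720878601074)
stop [299 234  45  12 529] ((510.82196044921875, 67.59637451171875), (13.01272964477539, 47.789005279541016), 6.057146072387695)
```

View pics/w8c.png

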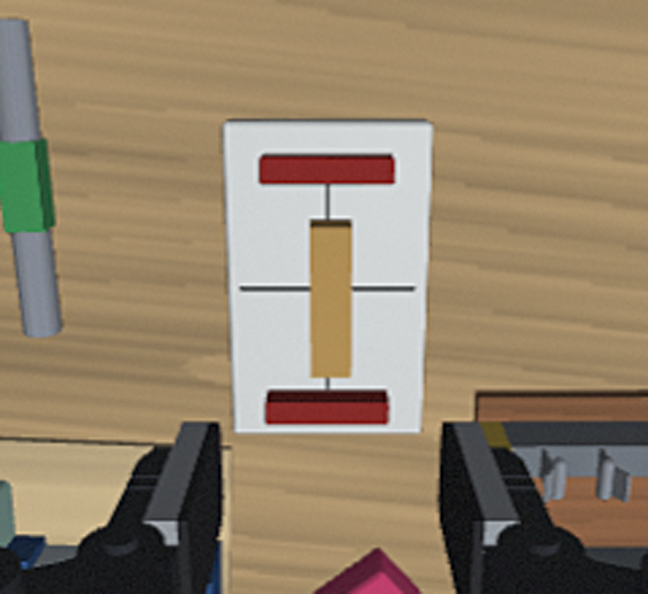

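```bash
python3 - <<'E'
from h import *
import pickle
c=pickle.load(open('pics/w8.pkl','rb'))
g=lambda p:(np.array(p,float)+.5)/2.7-.5+[200,89]
a=pix2w(c,g([(310,227),(352,227),(311,377),(352,377)]),.036);print('core',a.mean(0),a.round(4)[:,:2].tolist())
l=pix2w(c,g([(240,288.5),(415,288.5),(327.5,190),(327.5,215),(327.5,380),(327.5,389)]),.02)[:,:2]
h=l[1]-l[0];v=l[5]-l[2];t=np.linalg.solve(np.c_[h,-v],l[2]-l[0]);x=l[0]+t[0]*h
print('cross',x,np.degrees(np.arctan2(v[1],v[0])),np.degrees(np.arctan2(h[1],h[0]))-90)
e=np.array([np.cos(np.radians(6)),np.sin(np.radians(6))]);d=a.mean(0)[:2]-x;print('d along',d@e,'lat',d@[-e[1],e[0]])
v=(a[2]+a[3]-a[0]-a[1]);print('core yaw',np.degrees(np.arctan2(v[1],v[0])))
E
```

```text
core [0.46696638 0.06449434 0.036     ] [[0.438, 0.0535], [0.4363, 0.069], [0.4976, 0.0597], [0.4959, 0.0758]]
cross [0.46556218 0.0628473 ] 5.992378917485837 6.055890851735768
d along 0.0015686656817902479 lat 0.0014912455763361903
core yaw 6.255519933248763
```

```bash
python3 -m crank '0 0.04 -0.01 0 0 0; 0 0.08 -0.01 0 0 0;0 0.12 -0.01 0 0 0;0 0.145 -0.01 0 0 0;0 0.158 -0.01 0 0 0;0 0.16 -0.01 0 0 0;0 0.16 -0.01 0 0 0;0 0.16 -0.01 0 0 0' | grep ee_pos
python3 -m crank '0 0 0 0 0 0; 0 0 0 0 0 0;0 0 0 0 0 0;0 0 0 0 0 0;0 0 0 0 0 0;0 0 0 0 0 0' 1 60
python3 -m crank '0 -0.003 0 0 0 0; 0 -0.004 0 0 0 0; -0.0014 -0.004 0.0015 0 0 0; -0.0014 -0.004 0.0015 0 0 0; -0.0014 -0.002 0.0015 0 0 0; -0.0014 -0.001 0.0015 0 0 0; -0.0014 -0.0005 0.0015 0 0 0; -0.0014 -0.0005 0.0015 0 0 0'
python3 -m crank '0 0 0 0 0 0; 0 0 0 0 0 0;0 0 0 0 0 0;0 0 0 0 0 0;0 0 0 0 0 0' 0
python3 -m crank '0 -0.02 0 0 0 0; 0 -0.06 0 0 0 0;0 -0.1 0 0 0 0;0 -0.14 0.01 0 0 0;0 -0.16 0.01 0 0 0;0 -0.16 0.01 0 0 0;0 -0.16 0.01 0 0 0;0 -0.16 0.01 0 0 0' | grep ee_pos
cat > chk.py <<'E'
from h import *
import pickle,sys
n=sys.argv[1];c=pickle.load(open('pics/%s.pkl'%n,'rb'));im=cv2.imread('pics/raw_%s.png'%n)[:,:,::-1]
h=cv2.cvtColor(im,cv2.COLOR_RGB2HSV).astype(int);u=w2pix(c,[(.4652,.0627,.036)])[0].astype(int)
x0,y0=u-[40,50];m=((h[:,:,0]>10)&(h[:,:,0]<28)&(h[:,:,1]>110)&(h[:,:,2]>125))[y0:y0+100,x0:x0+80].astype(np.uint8)
N,l,st,ce=cv2.connectedComponentsWithStats(m);i=1+st[1:,4].argmax();ys,xs=np.nonzero(l==i)
W=pix2w(c,np.c_[xs+x0,ys+y0],.036)[:,:2];r=cv2.minAreaRect((W*1000).astype(np.float32));print(st[i],r)
E
python3 wr.py w9;for i in w8 w9; do python3 chk.py $i; python3 cross.py $i;done
```

```text
ee_pos: [0.464, 0.0626, 0.0377]
time: 23.95
ee_pos: [0.4637, 0.0625, 0.0375]
tcp_rot: [-90.1, -0.0, 96.0]
wrist_force: [-0.9, 0.0, 6.6]
opening: 0.0141
time: 24.75
ee_pos: [0.4616, 0.0609, 0.0375]
tcp_rot: [-90.0, 0.0, 96.0]
wrist_force: [-3.4, -1.1, 8.7]
opening: 0.0139
time: 25.25
ee_pos: [0.4617, 0.0609, 0.0367]
tcp_rot: [-90.0, 0.0, 96.0]
wrist_force: [-0.0, -0.0, -0.5]
opening: 0.043
ee_pos: [0.4514, 0.0598, 0.1954]
[0.4514 0.0598 0.1954] [-89.89   0.    96.03] [ 7.5 -8.6 -8.3 90.4 -0.   1.5]
[ 35  24  15  56 822] ((466.95928955078125, 63.999473571777344), (59.481468200683594, 14.648265838623047), 6.458781719207764)
183 [0.4658 0.0597] 5.94 rms mm 2.0
[ 33  23  15  55 807] ((465.2039794921875, 62.396766662597656), (58.4444465637207, 14.689179420471191), 6.458921909332275)
174 [0.4661 0.0571] 6.05 rms mm 1.87
```

```bash
python3 -m crank '0.03 -0.01 -0.01 0 0 0; 0.06 -0.02 -0.02 0 0 0; 0.09 -0.03 -0.03 0 0 0;0.12 -0.04 -0.05 0 0 0; 0.15 -0.055 -0.07 0 0 0; 0.18 -0.055 -0.085 0 0 0;0.203 -0.055 -0.085 0 0 0;0.203 -0.055 -0.085 0 0 0'>/dev/null
python3 -m crank '0 0 0 0 0 0; 0 0 0 0 0 0;0 0 0 0 0 0;0 0 0 0 0 0'|grep ee
python3 wr.py w10; python3 - <<'E'
from h import *
import pickle
c=pickle.load(open('pics/w10.pkl','rb'));im=cv2.imread('pics/raw_w10.png')[:,:,::-1]
t=np.radians(6.58);u=w2pix(c,[(.5444+x*np.cos(t)-y*np.sin(t),.2721+x*np.sin(t)+y*np.cos(t),.03) for x in(-.05,.05) for y in (-.14,.14)]);print(u.round())
x0,y0=u.min(0).astype(int)-8;x1,y1=u.max(0).astype(int)+12;s=800/(x1-x0);print(x0,y0,x1,y1,s)
save(im,'w10c',(max(x0,0),max(y0,0),x1,y1),round(min(s,3),2))
E
```

```text
ee_pos: [0.515, 0.2699, 0.2521]
[0.515  0.2699 0.2521] [-9.002e+01 -1.000e-02  9.597e+01] [27.7  9.6 16.3 96.7 -0.  21.7]
[[203. 159.]
 [437. 156.]
 [213. 235.]
 [428. 233.]]
195 148 448 247 3.1620553359683794
```

View pics/w10c.png

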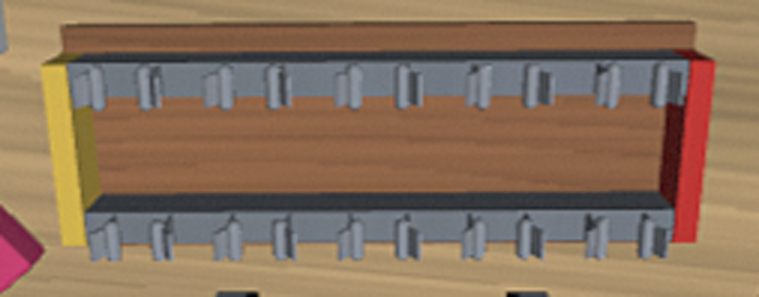

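```bash
cat > rk.py <<'E'
from fit import *
import pickle
c=pickle.load(open('pics/w10.pkl','rb'));g=lambda p:f(p,3,195,148)
S_=[(273,237),(660,338),(240,330),(641,436),(165,395),(685,535)]
w=pix2w(c,g([(75,62),(690,61.5),(90,97),(670,97),(88,211),(672,210),(90,243),(670,243)]),.032)[:,:2]
for i,x in zip((0,2,4,6),(-39,-25,25,39)):
    d=w[i+1]-w[i];a=-np.arctan2(d[0],d[1]);print(x,'yaw',np.degrees(a).round(2),'perp',(w[i:i+2].mean(0)@[np.cos(a),np.sin(a)]).round(4),'->x0',(w[i:i+2].mean(0)@[np.cos(np.radians(6.1)),np.sin(np.radians(6.1))]-x/1000).round(4))
e=lambda a,b:g([((a[0]+b[0])/2,(a[1]+b[1])/2)])
for p in((379.5,61),(378.5,243),(379,66),(379,219)): print(p,pix2w(c,g([p]),.032)[0,:2].round(4))
# pairs at z .054 / .043
for z in(.043,.054):
    P=pix2w(c,g([(120,70),(379,70),(638.5,70),(134,222),(379,222),(625,222)]),z)[:,:2];print(z,np.diff(P[:3],axis=0).round(4).tolist(),np.diff(P[3:],axis=0).round(4).tolist())
E
python3 rk.py
```

```text
-39 yaw 6.04 perp 0.5329 ->x0 0.5721
-25 yaw 6.0 perp 0.5473 ->x0 0.5727
25 yaw 6.1 perp 0.597 ->x0 0.572
39 yaw 6.0 perp 0.6115 ->x0 0.5729
(379.5, 61) [0.5071 0.2693]
(378.5, 243) [0.5857 0.2771]
(379, 66) [0.5092 0.2693]
(379, 219) [0.5747 0.2762]
0.043 [[-0.0105, 0.1006], [-0.0106, 0.1008]] [[-0.0106, 0.1004], [-0.0106, 0.1008]]
0.054 [[-0.0102, 0.0973], [-0.0103, 0.0975]] [[-0.0102, 0.0972], [-0.0102, 0.0976]]
```

```bash
python3 -m crank '-0.03 0 0.008 0 0 0; -0.075 0 0.02 0 0 0; -0.12 0 0.033 0 0 0; -0.165 0 0.045 0 0 0; -0.21 0 0.057 0 0 0; -0.255 0 0.07 0 0 0; -0.3 0 0.082 0 0 0; -0.345 0 0.094 0 0 0' 0 >/dev/null
python3 -m crank '-0.035 0 0.009 0 0 0; -0.046 0 0.012 0 0 0; -0.046 0 0.012 0 0 0; -0.046 0 0.012 0 0 0; -0.046 0 0.012 0 0 0'|grep ee
python3 wr.py w11; python3 det.py w11 green yellow black blue
```

```text
ee_pos: [0.4508, -0.1283, 0.2518]
[ 0.4508 -0.1283  0.2518] [-9.001e+01 -1.000e-02  9.610e+01] [-15.9  -5.9   0.3  96.2   0.  -22. ]
green (array([ 0.4396, -0.0608]), 6.49, np.float64(127.3), np.float64(16.2), array([ 0.4391, -0.0615]))
yellow (array([ 0.447 , -0.1278]), -4.53, np.float64(102.2), np.float64(15.8), array([ 0.4461, -0.128 ]))
black (array([ 0.4449, -0.1942]), 2.03, np.float64(178.1), np.float64(16.3), array([ 0.4443, -0.1938]))
blue (array([ 0.4398, -0.2571]), -2.51, np.float64(152.1), np.float64(21.3), array([ 0.439 , -0.2562]))
```

```bash
cat > to.py <<'E'
import sys
from h import *
o=bot.get_obs();p=o['ee_pos'];y=np.radians(o['tcp_rot'][2])
x,yy,z,w=map(float,sys.argv[1:5]);d=np.array([x,yy])-p[:2];dy=(w-o['tcp_rot'][2]+180)%360-180
print('at',p.round(4),o['tcp_rot'].round(2),'shift x %.4f y %.4f z %.4f turn y %.4f'%(d@[np.cos(y),np.sin(y)],p[2]-z,d@[-np.sin(y),np.cos(y)],-np.radians(dy)))
E
python3 to.py .4394 -.0618 .0165 96.45
```

```text
at [ 0.4509 -0.1283  0.2518] [-9.001e+01 -1.000e-02  9.612e+01] shift x 0.0673 y 0.2353 z 0.0043 turn y -0.0057
```

```bash
cat > /dev/null; python3 -m crank '0.034 0.04 0.002 0 -0.006 0; 0.067 0.09 0.004 0 -0.006 0; 0.067 0.135 0.004 0 -0.006 0; 0.067 0.175 0.004 0 -0.006 0; 0.067 0.21 0.004 0 -0.006 0; 0.067 0.23 0.004 0 -0.006 0; 0.067 0.235 0.004 0 -0.006 0; 0.067 0.235 0.004 0 -0.006 0'|grep ee
python3 -m crank '0 0 0 0 0 0; 0 0 0 0 0 0;0 0 0 0 0 0;0 0 0 0 0 0;0 0 0 0 0 0;0 0 0 0 0 0' 1 80
python3 -m crank '0 -0.02 0 0 0 0; 0 -0.06 0 0 0 0;0 -0.1 0 0 0 0;0.03 -0.115 -0.016 0 0 0;0.07 -0.115 -0.037 0 0 0; 0.11 -0.115 -0.058 0 0 0; 0.15 -0.115 -0.08 0 0 0; 0.19 -0.115 -0.101 0 0 0'
python3 -m crank '0.04 0 -0.021 0 0.007 0; 0.07 0 -0.036 0 0.007 0; 0.08 0 -0.042 0 0.007 0; 0.08 0 -0.042 0 0.007 0; 0.08 0 -0.042 0 0.007 0; 0.08 0 -0.042 0 0.007 0; 0.08 0 -0.042 0 0.007 0'
python3 to.py .5515 .2222 .064 96.05; python3 wr.py w12; python3 held.py w12 green $(python3 -c "
from h import *
p=bot.get_obs()['ee_pos'];print(p[2],p[0],p[1])")
```

```text
ee_pos: [0.4394, -0.0625, 0.0167]
time: 30.1
ee_pos: [0.4407, -0.0631, 0.0186]
tcp_rot: [-90.2, 0.0, 96.4]
wrist_force: [-2.1, 1.6, 7.1]
opening: 0.0135
time: 30.9
ee_pos: [0.5197, 0.1388, 0.1328]
tcp_rot: [-90.1, -0.0, 96.4]
wrist_force: [0.6, -1.3, -1.7]
opening: 0.0132
time: 31.6
ee_pos: [0.5517, 0.22, 0.1322]
tcp_rot: [-90.0, -0.0, 95.9]
wrist_force: [-0.1, -0.4, -1.0]
opening: 0.0132
at [0.5517 0.22   0.1322] [-90.02  -0.    95.9 ] shift x 0.0022 y 0.0682 z -0.0000 turn y -0.0027
[0.5517 0.22   0.1322] [-90.02  -0.    95.9 ] [21.7 10.2  3.7 83.5 -0.  15.8]
blob [ 307  227   32   66 1769] [322.08762012 260.00791408]
-0.008 sleeve 547.3 221.0 [15.3 36.4] 5.9
-0.006 sleeve 546.2 220.9 [15.  35.9] 5.9
-0.004 sleeve 545.1 220.8 [14.8 35.3] 5.9
-0.002 sleeve 544.0 220.7 [14.6 34.8] 5.9
0 sleeve 542.9 220.6 [14.3 34.2] 5.9
0.002 sleeve 541.8 220.4 [14.1 33.7] 5.9
```

```bash
python3 -m crank '0.002 0.02 -0.0015 0 -0.002 0; 0.002 0.045 -0.0015 0 -0.002 0; 0.002 0.06 -0.0015 0 -0.002 0; 0.002 0.065 -0.0015 0 -0.002 0; 0.002 0.065 -0.0015 0 -0.002 0; 0.002 0.065 -0.0015 0 -0.002 0; 0.002 0.065 -0.0015 0 -0.002 0'
for i in 1 ; do python3 -m crank '0 0.002 0 0 0 0; 0 0.004 0 0 0 0; 0 0.006 0 0 0 0; 0 0.006 0 0 0 0' |grep -E 'ee|force';  python3 -m crank '0 0.002 0 0 0 0; 0 0.004 0 0 0 0; 0 0.006 0 0 0 0; 0 0.006 0 0 0 0' |grep -E 'ee|force|op'; done
```

```text
time: 32.35
ee_pos: [0.5536, 0.2234, 0.0681]
tcp_rot: [-90.1, -0.0, 96.1]
wrist_force: [-0.7, -0.7, -1.6]
opening: 0.0135
ee_pos: [0.5534, 0.223, 0.0609]
wrist_force: [1.5, -1.9, 2.6]
ee_pos: [0.5529, 0.2231, 0.054]
wrist_force: [3.2, -2.4, -2.5]
opening: 0.0134
```

```bash
for i in 1 2 3; do python3 -m crank '0 0.001 0 0 0 0; 0 0.002 0 0 0 0; 0 0.002 0 0 0 0; 0 0.002 0 0 0 0' |grep -E 'ee|force'; done
```

```text
ee_pos: [0.5527, 0.223, 0.0523]
wrist_force: [0.9, -3.6, -3.6]
ee_pos: [0.5529, 0.2233, 0.0507]
wrist_force: [0.1, -1.9, -2.8]
ee_pos: [0.553, 0.2233, 0.0505]
wrist_force: [-7.1, -4.6, 11.3]
```

```bash
python3 -m crank '0 -0.001 0 0 0 0; 0 -0.001 0 0 0 0;0 -0.001 0 0 0 0;0 -0.001 0 0 0 0;0 -0.001 0 0 0 0' 0
python3 -m crank '0 -0.03 0 0 0 0; 0 -0.07 0 0 0 0;0 -0.11 0 0 0 0;0 -0.15 0.01 0 0 0;0 -0.19 0.02 0 0 0;0 -0.2 0.02 0 0 0;0 -0.2 0.02 0 0 0;0 -0.2 0.02 0 0 0' | grep ee
python3 wr.py w13; cat > seat.py <<'E'
import sys
from det import *
f=sys.argv[1];c=pickle.load(open('pics/'+f+'.pkl','rb'));im=cv2.imread('pics/raw_'+f+'.png')[:,:,::-1]
# sleeve length/width in px -> height; position in rack frame (wrist-frame rack .5466,.2732,6.04)
t=np.radians(6.04);ex=np.array([np.cos(t),np.sin(t)]);ey=np.array([-ex[1],ex[0]]);o=np.array([.5466,.2732])
for n in sys.argv[2:]:
    k=list(L).index(n);m=sleeve(im,n).astype(np.uint8)
    pt=o+ey*(k-2)*.05;u=w2pix(c,[(*pt,.045)])[0];N,l,st,ce=cv2.connectedComponentsWithStats(m)
    i=min([j for j in range(1,N) if st[j,4]>60],key=lambda j:np.hypot(*(ce[j]-u)));ys,xs=np.nonzero(l==i)
    for z in(.048,.060):
        W=pix2w(c,np.c_[xs,ys],z)[:,:2];r=cv2.minAreaRect((W*1000).astype(np.float32));d=np.array(r[0])/1000-pt
        print(n,'ztop',z,'dx %.1f dy %.1f mm'%(d@ex*1e3,d@ey*1e3),np.round(sorted(r[1]),1),'px',st[i,:4])
E
python3 seat.py w13 green
```

```text
time: 34.85
ee_pos: [0.553, 0.2233, 0.0496]
tcp_rot: [-90.0, -0.0, 96.1]
wrist_force: [0.6, 0.7, -0.5]
opening: 0.0427
ee_pos: [0.5332, 0.2211, 0.2483]
[0.5332 0.2211 0.2483] [-8.992e+01  2.000e-02  9.609e+01] [22.5  9.  15.2 96.3  0.  16.4]
green ztop 0.048 dx -1.7 dy 0.9 mm [14.2 35.2] px [316 178  13  30]
green ztop 0.06 dx -5.1 dy 0.9 mm [13.7 33.9] px [316 178  13  30]
```

```bash
python3 -m crank '-0.03 0 0.01 0 0 0; -0.075 0 0.026 0 0 0; -0.12 0 0.042 0 0 0; -0.165 0 0.058 0 0 0; -0.21 0 0.074 0 0 0; -0.255 0 0.09 0 0 0; -0.3 0 0.106 0 0 0; -0.335 0 0.119 0 0 0' >/dev/null
python3 -m crank '-0.005 0 0 0 0 0; -0.005 0 0 0 0 0; -0.005 0 0 0 0 0; -0.005 0 0 0 0 0'|grep ee
python3 wr.py w14; python3 det.py w14 yellow black blue; python3 to.py .447 -.1288 .0165 85.5
```

```text
ee_pos: [0.4511, -0.1286, 0.2492]
[ 0.4511 -0.1286  0.2492] [-8.995e+01 -3.000e-02  9.617e+01] [-15.9  -5.9   0.1  96.    0.  -22.1]
yellow (array([ 0.447 , -0.1278]), -4.45, np.float64(102.0), np.float64(15.7), array([ 0.4464, -0.128 ]))
black (array([ 0.445 , -0.1941]), 2.09, np.float64(178.4), np.float64(16.4), array([ 0.4443, -0.1936]))
blue (array([ 0.44  , -0.2571]), -2.53, np.float64(152.7), np.float64(21.4), array([ 0.439 , -0.2563]))
at [ 0.4511 -0.1286  0.2494] [-8.997e+01 -2.000e-02  9.618e+01] shift x 0.0002 y 0.2329 z 0.0041 turn y 0.1865
```

```bash
python3 -m crank '0 0.04 0.004 0 0.1 0; 0 0.09 0.004 0 0.186 0; 0 0.135 0.004 0 0.186 0; 0 0.175 0.004 0 0.186 0; 0 0.21 0.004 0 0.186 0; 0 0.228 0.004 0 0.186 0; 0 0.233 0.004 0 0.186 0; 0 0.233 0.004 0 0.186 0'|grep -E 'ee|rot'
python3 -m crank '0 0 0 0 0 0; 0 0 0 0 0 0;0 0 0 0 0 0;0 0 0 0 0 0;0 0 0 0 0 0;0 0 0 0 0 0' 1 80
python3 -m crank '0 -0.02 0 0 0 0; 0 -0.06 0 0 0 0;0 -0.1 0 0 0 0;0.03 -0.115 -0.009 0 -0.02 0;0.07 -0.115 -0.02 0 -0.06 0; 0.11 -0.115 -0.031 0 -0.1 0; 0.15 -0.115 -0.043 0 -0.14 0; 0.195 -0.115 -0.055 0 -0.184 0'|grep -E 'force|op'
python3 to.py .559 .1727 .132 96.05
```

```text
ee_pos: [0.4469, -0.1294, 0.0166]
tcp_rot: [-90.0, -0.0, 85.5]
time: 38.35
ee_pos: [0.4479, -0.1302, 0.0186]
tcp_rot: [-90.2, 0.0, 85.4]
wrist_force: [-1.1, 0.9, 6.8]
opening: 0.0138
wrist_force: [1.2, -0.4, -0.6]
opening: 0.0134
at [0.5179 0.0614 0.1328] [-9.010e+01  1.000e-02  9.603e+01] shift x 0.1064 y 0.0008 z -0.0525 turn y -0.0004
```

```bash
python3 -m crank '0.04 0 -0.02 0 0 0; 0.08 0 -0.04 0 0 0; 0.1 0 -0.05 0 0 0; 0.106 0 -0.0525 0 0 0; 0.106 0 -0.0525 0 0 0; 0.106 0 -0.0525 0 0 0; 0.106 0 -0.0525 0 0 0; 0.106 0 -0.0525 0 0 0' >/dev/null
python3 -m crank '0 0 0 0 0 0; 0 0 0 0 0 0'; python3 to.py .559 .1727 .066 96.05
```

```text
time: 40.15
ee_pos: [0.5584, 0.1705, 0.1319]
tcp_rot: [-90.0, -0.0, 95.9]
wrist_force: [0.8, -0.1, -1.2]
opening: 0.0132
at [0.5584 0.1705 0.1319] [-90.01  -0.    95.94] shift x 0.0022 y 0.0659 z -0.0008 turn y -0.0020
```

```bash
python3 -m crank '0.002 0.02 -0.001 0 -0.002 0; 0.002 0.045 -0.001 0 -0.002 0; 0.002 0.06 -0.001 0 -0.002 0; 0.002 0.066 -0.001 0 -0.002 0; 0.002 0.066 -0.001 0 -0.002 0; 0.002 0.066 -0.001 0 -0.002 0; 0.002 0.066 -0.001 0 -0.002 0'|grep -E 'ee|force'
python3 -m crank '0 0.002 0 0 0 0; 0 0.004 0 0 0 0; 0 0.006 0 0 0 0; 0 0.006 0 0 0 0' |grep -E 'ee|force';  python3 -m crank '0 0.002 0 0 0 0; 0 0.004 0 0 0 0; 0 0.006 0 0 0 0; 0 0.006 0 0 0 0' |grep -E 'ee|force|op'
for i in 1 2 ; do python3 -m crank '0 0.001 0 0 0 0; 0 0.002 0 0 0 0; 0 0.002 0 0 0 0; 0 0.002 0 0 0 0' |grep -E 'ee|force'; done
```

```text
ee_pos: [0.5598, 0.1731, 0.067]
wrist_force: [-0.0, 0.3, -0.8]
ee_pos: [0.5593, 0.1729, 0.0596]
wrist_force: [1.0, -1.3, -1.4]
ee_pos: [0.5593, 0.1729, 0.0533]
wrist_force: [2.2, -1.8, -1.0]
opening: 0.0135
ee_pos: [0.5589, 0.1728, 0.0514]
wrist_force: [-0.1, -2.4, -0.4]
ee_pos: [0.5593, 0.173, 0.0505]
wrist_force: [-2.2, -2.6, 5.3]
```

```bash
python3 -m crank '0 0.001 0 0 0 0; 0 0.001 0 0 0 0;0 0.001 0 0 0 0'|grep -E 'ee|force'
python3 -m crank '0 -0.001 0 0 0 0; 0 -0.001 0 0 0 0;0 -0.001 0 0 0 0;0 -0.001 0 0 0 0;0 -0.001 0 0 0 0' 0|grep -E 'ee|force|op'
python3 -m crank '0 -0.03 0 0 0 0; 0 -0.07 0 0 0 0;0 -0.11 0 0 0 0;0 -0.15 0.01 0 0 0;0 -0.19 0.02 0 0 0;0 -0.2 0.02 0 0 0;0 -0.2 0.02 0 0 0;0 -0.2 0.02 0 0 0' | grep ee
python3 wr.py w15;python3 seat.py w15 green yellow; python3 to.py .45 -.16 .25 92
```

```text
ee_pos: [0.5594, 0.173, 0.0504]
wrist_force: [-4.6, -4.1, 11.2]
ee_pos: [0.5592, 0.173, 0.0496]
wrist_force: [-0.1, -0.3, 0.3]
opening: 0.0429
ee_pos: [0.5394, 0.1708, 0.2484]
[0.5394 0.1708 0.2484] [-8.992e+01  1.000e-02  9.609e+01] [17.6  7.4 13.4 96.1  0.  11.5]
green ztop 0.048 dx -2.1 dy 0.1 mm [15.9 35.2] px [358 177  15  30]
green ztop 0.06 dx -5.5 dy -1.7 mm [15.3 34. ] px [358 177  15  30]
yellow ztop 0.048 dx -0.3 dy 0.2 mm [14.2 34. ] px [316 179  13  29]
yellow ztop 0.06 dx -3.7 dy 0.2 mm [13.7 32.8] px [316 179  13  29]
at [0.5392 0.1707 0.2478] [-8.986e+01  3.000e-02  9.608e+01] shift x -0.3194 y -0.0022 z 0.1237 turn y 0.0712
```

Both seated well. Next the black drift (place 4).

```bash
python3 -m crank '-0.03 0 0.01 0 0.01 0; -0.075 0 0.028 0 0.02 0; -0.12 0 0.046 0 0.03 0; -0.165 0 0.064 0 0.04 0; -0.21 0 0.082 0 0.05 0; -0.255 0 0.1 0 0.06 0; -0.3 0 0.118 0 0.07 0; -0.319 0 0.124 0 0.07 0' >/dev/null
python3 -m crank '0 0 0 0 0 0; 0 0 0 0 0 0; 0 0 0 0 0 0; 0 0 0 0 0 0'|grep ee
python3 wr.py w16; python3 det.py w16 black blue; python3 to.py .445 -.195 .0165 92.1
```

```text
ee_pos: [0.4501, -0.1585, 0.2494]
[ 0.4501 -0.1585  0.2494] [-8.997e+01 -2.000e-02  9.217e+01] [-19.4  -4.8   1.1  95.9   0.  -21.6]
black (array([ 0.4447, -0.194 ]), 1.99, np.float64(177.0), np.float64(16.2), array([ 0.4442, -0.1939]))
blue (array([ 0.4398, -0.2568]), -2.73, np.float64(152.4), np.float64(19.2), array([ 0.4391, -0.2562]))
at [ 0.4501 -0.1586  0.2496] [-8.998e+01 -1.000e-02  9.217e+01] shift x -0.0362 y 0.2331 z 0.0065 turn y 0.0012
```

```bash
python3 -m crank '-0.018 0.04 0.003 0 0.001 0; -0.036 0.09 0.0065 0 0.001 0; -0.036 0.135 0.0065 0 0.001 0; -0.036 0.175 0.0065 0 0.001 0; -0.036 0.21 0.0065 0 0.001 0; -0.036 0.228 0.0065 0 0.001 0; -0.036 0.233 0.0065 0 0.001 0; -0.036 0.233 0.0065 0 0.001 0'|grep -E 'ee|rot'
python3 -m crank '0 0 0 0 0 0; 0 0 0 0 0 0;0 0 0 0 0 0;0 0 0 0 0 0;0 0 0 0 0 0;0 0 0 0 0 0' 1 80|grep -E 'ee|force|op'
python3 -m crank '0 -0.02 0 0 0 0; 0 -0.06 0 0 0 0;0 -0.1 0 0 0 0;0.03 -0.115 -0.007 0 -0.01 0;0.07 -0.115 -0.016 0 -0.02 0; 0.11 -0.115 -0.025 0 -0.04 0; 0.155 -0.115 -0.035 0 -0.06 0; 0.2 -0.115 -0.046 0 -0.069 0'|grep -E 'force|op'
python3 -m crank '0.045 0 -0.008 0 0 0; 0.09 0 -0.016 0 0 0; 0.135 0 -0.024 0 0 0; 0.18 0 -0.032 0 0 0; 0.225 0 -0.04 0 0 0; 0.265 0 -0.045 0 0 0; 0.29 0 -0.048 0 0 0; 0.3 0 -0.049 0 0 0'|grep -E 'force|op'
python3 to.py .543 .3218 .132 96.05
```

```text
ee_pos: [0.4447, -0.1952, 0.0167]
tcp_rot: [-90.0, -0.0, 92.1]
ee_pos: [0.4457, -0.196, 0.0186]
wrist_force: [-1.6, 1.2, 5.6]
opening: 0.013
wrist_force: [0.7, -0.8, -1.4]
opening: 0.0134
wrist_force: [-0.6, -0.5, -2.4]
opening: 0.013
at [0.5009 0.3117 0.132 ] [-9.002e+01 -3.000e-02  9.610e+01] shift x 0.0056 y -0.0000 z -0.0429 turn y 0.0009
```

```bash
python3 -m crank '0.003 0 -0.02 0 0.001 0; 0.0056 0 -0.043 0 0.001 0; 0.0056 0 -0.043 0 0.001 0; 0.0056 0 -0.043 0 0.001 0; 0.0056 0 -0.043 0 0.001 0; 0.0056 0 -0.043 0 0.001 0; 0.0056 0 -0.043 0 0.001 0; 0.0056 0 -0.043 0 0.001 0'|grep -E 'force|op'
python3 to.py .543 .3218 .066 96.05;python3 wr.py w17; python3 held.py w17 black .132 .543 .3218|head -3
```

```text
wrist_force: [0.1, 0.4, -0.7]
opening: 0.0133
at [0.5431 0.3192 0.1321] [-9.002e+01 -1.000e-02  9.592e+01] shift x 0.0026 y 0.0661 z -0.0002 turn y -0.0023
[0.5431 0.3192 0.1321] [-9.002e+01 -1.000e-02  9.592e+01] [30.4 15.2  9.5 84.3 -0.  24.5]
blob [ 303  227   40   91 2181] [322.16872994 262.92755617]
-0.008 sleeve 546.3 321.2 [19.9 52. ] 4.8
-0.006 sleeve 545.1 321.0 [19.6 51.2] 4.8
```

```bash
python3 -m crank '0.0025 0.02 0 0 -0.002 0; 0.0025 0.045 0 0 -0.002 0; 0.0025 0.06 0 0 -0.002 0; 0.0025 0.066 0 0 -0.002 0; 0.0025 0.066 0 0 -0.002 0; 0.0025 0.066 0 0 -0.002 0; 0.0025 0.066 0 0 -0.002 0'|grep -E 'ee|force'
python3 -m crank '0 0.002 0 0 0 0; 0 0.004 0 0 0 0; 0 0.006 0 0 0 0; 0 0.006 0 0 0 0' |grep -E 'ee|force';  python3 -m crank '0 0.002 0 0 0 0; 0 0.004 0 0 0 0; 0 0.006 0 0 0 0; 0 0.006 0 0 0 0' |grep -E 'ee|force|op'
for i in 1 2 3; do python3 -m crank '0 0.001 0 0 0 0; 0 0.0016 0 0 0 0; 0 0.0016 0 0 0 0; 0 0.0016 0 0 0 0' |grep -E 'ee|force'; done
```

```text
ee_pos: [0.5436, 0.3221, 0.0671]
wrist_force: [-0.3, -0.0, -0.9]
ee_pos: [0.5434, 0.3219, 0.0602]
wrist_force: [2.0, -1.0, 1.6]
ee_pos: [0.5428, 0.3216, 0.0528]
wrist_force: [1.5, -0.3, -3.3]
opening: 0.0133
ee_pos: [0.5428, 0.3216, 0.0517]
wrist_force: [0.3, -0.6, -4.7]
ee_pos: [0.543, 0.3217, 0.0506]
wrist_force: [-1.6, -2.5, -0.3]
ee_pos: [0.543, 0.3217, 0.0505]
wrist_force: [-4.6, -3.0, 9.9]
```

```bash

python3 -m crank '0 -0.001 0 0 0 0; 0 -0.001 0 0 0 0;0 -0.001 0 0 0 0;0 -0.001 0 0 0 0;0 -0.001 0 0 0 0' 0|grep -E 'ee|force|op'
python3 -m crank '0 -0.03 0 0 0 0; 0 -0.07 0 0 0 0;0 -0.11 0 0 0 0;0 -0.15 0.01 0 0 0;0 -0.19 0.02 0 0 0;0 -0.2 0.02 0 0 0;0 -0.2 0.02 0 0 0;0 -0.2 0.02 0 0 0' | grep ee
python3 wr.py w18;python3 seat.py w18 green yellow black; python3 to.py .45 -.22 .25 88
```

```text
ee_pos: [0.5431, 0.3218, 0.0498]
wrist_force: [1.3, 0.9, 0.3]
opening: 0.0425
ee_pos: [0.5232, 0.3196, 0.2485]
[0.5232 0.3196 0.2485] [-8.992e+01  4.000e-02  9.603e+01] [31.4 14.2 21.3 97.1  0.  25.4]
green ztop 0.048 dx -1.8 dy 2.6 mm [18.5 36.6] px [230 177  18  31]
green ztop 0.06 dx -5.1 dy 6.1 mm [17.8 35.3] px [230 177  18  31]
yellow ztop 0.048 dx -4.0 dy -6.9 mm [41.4 73.8] px [165 159  42  62]
yellow ztop 0.06 dx -7.3 dy -1.3 mm [39.9 71.1] px [165 159  42  62]
black ztop 0.048 dx -1.2 dy -0.1 mm [14.2 35.2] px [316 178  13  30]
black ztop 0.06 dx -4.6 dy -0.1 mm [13.7 33.9] px [316 178  13  30]
at [0.5231 0.3195 0.2479] [-8.987e+01  6.000e-02  9.602e+01] shift x -0.5289 y -0.0021 z 0.1293 turn y 0.1400
```

```bash
python3 -m crank '-0.03 0 0.008 0 0.01 0; -0.075 0 0.018 0 0.02 0; -0.12 0 0.029 0 0.04 0; -0.165 0 0.04 0 0.06 0; -0.21 0 0.051 0 0.08 0; -0.255 0 0.062 0 0.1 0; -0.3 0 0.073 0 0.12 0; -0.345 0 0.084 0 0.14 0' >/dev/null
python3 to.py .45 -.22 .25 88
```

```text
at [ 0.4749 -0.034   0.2481] [-89.85  -0.    87.96] shift x -0.1868 y -0.0019 z 0.0182 turn y -0.0006
```

```bash
python3 -m crank '-0.045 0 0.004 0 0 0; -0.09 0 0.009 0 0 0; -0.135 0 0.013 0 0 0; -0.17 0 0.017 0 0 0; -0.187 0 0.018 0 0 0; -0.187 0 0.018 0 0 0; -0.187 0 0.018 0 0 0; -0.187 0 0.018 0 0 0' >/dev/null
python3 wr.py w19; python3 det.py w19 blue; python3 to.py .4398 -.258 .0165 87.35
```

```text
[ 0.4514 -0.2176  0.2493] [-8.994e+01 -4.000e-02  8.805e+01] [-25.7  -1.5   4.2  95.8   0.  -23.8]
blue (array([ 0.4395, -0.2569]), -2.56, np.float64(152.0), np.float64(17.6), array([ 0.4389, -0.2569]))
at [ 0.4515 -0.2175  0.2496] [-8.997e+01 -2.000e-02  8.807e+01] shift x -0.0408 y 0.2331 z 0.0103 turn y 0.0127
```

```bash
python3 -m crank '-0.02 0.04 0.005 0 0.012 0; -0.04 0.09 0.0103 0 0.012 0; -0.04 0.135 0.0103 0 0.012 0; -0.04 0.175 0.0103 0 0.012 0; -0.04 0.21 0.0103 0 0.012 0; -0.04 0.228 0.0103 0 0.012 0; -0.04 0.233 0.0103 0 0.012 0; -0.04 0.233 0.0103 0 0.012 0'|grep -E 'ee|rot'
python3 -m crank '0 0 0 0 0 0; 0 0 0 0 0 0;0 0 0 0 0 0;0 0 0 0 0 0;0 0 0 0 0 0;0 0 0 0 0 0' 1 80|grep -E 'ee|force|op'
python3 -m crank '0 -0.02 0 0 0 0; 0 -0.06 0 0 0 0;0 -0.1 0 0 0 0;0.03 -0.115 -0.005 0 -0.02 0;0.07 -0.115 -0.011 0 -0.05 0; 0.11 -0.115 -0.017 0 -0.08 0; 0.155 -0.115 -0.024 0 -0.12 0; 0.2 -0.115 -0.032 0 -0.151 0'|grep -E 'force|op'
python3 -m crank '0.045 0 -0.012 0 0 0; 0.09 0 -0.024 0 0 0; 0.135 0 -0.036 0 0 0; 0.18 0 -0.048 0 0 0; 0.225 0 -0.06 0 0 0; 0.265 0 -0.07 0 0 0; 0.29 0 -0.08 0 0 0; 0.31 0 -0.09 0 0 0'|grep -E 'force|op'
python3 to.py .5485 .2721 .132 96.05
```

```text
ee_pos: [0.4397, -0.2574, 0.0169]
tcp_rot: [-90.0, -0.0, 87.4]
ee_pos: [0.4407, -0.2584, 0.0189]
wrist_force: [-0.8, 2.1, 6.5]
opening: 0.0132
wrist_force: [1.4, -0.1, -1.9]
opening: 0.0134
wrist_force: [0.6, -0.8, -0.9]
opening: 0.0137
at [0.5383 0.26   0.1326] [-9.004e+01 -2.000e-02  9.606e+01] shift x 0.0109 y 0.0006 z -0.0114 turn y 0.0003
```

```bash
python3 -m crank '0.011 0 -0.0114 0 0 0; 0.011 0 -0.0114 0 0 0; 0.011 0 -0.0114 0 0 0; 0.011 0 -0.0114 0 0 0; 0.011 0 -0.0114 0 0 0; 0.011 0 -0.0114 0 0 0'|grep -E 'force|op'
python3 to.py .5485 .2721 .066 96.05;python3 wr.py w20; python3 held.py w20 blue .132 .5485 .2721|head -3
```

```text
wrist_force: [0.0, -1.2, -1.6]
opening: 0.0131
at [0.5484 0.2694 0.1323] [-90.02  -0.    95.93] shift x 0.0027 y 0.0663 z -0.0004 turn y -0.0021
[0.5484 0.2694 0.1323] [-90.02  -0.    95.93] [26.2 12.5  6.4 83.9 -0.  20.2]
blob [ 306  227   33   66 1768] [322.0209276  259.69852941]
-0.008 sleeve 544.1 270.5 [15.5 36.6] 6.9
-0.006 sleeve 543.0 270.4 [15.3 36. ] 6.9
```

```bash
python3 -m crank '0.0027 0.02 0 0 -0.002 0; 0.0027 0.045 0 0 -0.002 0; 0.0027 0.06 0 0 -0.002 0; 0.0027 0.066 0 0 -0.002 0; 0.0027 0.066 0 0 -0.002 0; 0.0027 0.066 0 0 -0.002 0; 0.0027 0.066 0 0 -0.002 0'|grep -E 'ee|force'
python3 -m crank '0 0.002 0 0 0 0; 0 0.004 0 0 0 0; 0 0.006 0 0 0 0; 0 0.006 0 0 0 0' |grep -E 'ee|force';  python3 -m crank '0 0.002 0 0 0 0; 0 0.004 0 0 0 0; 0 0.006 0 0 0 0; 0 0.006 0 0 0 0' |grep -E 'ee|force|op'
for i in 1 2 3; do python3 -m crank '0 0.001 0 0 0 0; 0 0.0016 0 0 0 0; 0 0.0016 0 0 0 0; 0 0.0016 0 0 0 0' |grep -E 'ee|force'; done
```

```text
ee_pos: [0.5488, 0.2729, 0.0673]
wrist_force: [-0.2, 0.4, -1.4]
ee_pos: [0.5485, 0.2726, 0.0601]
wrist_force: [1.3, -1.7, 1.3]
ee_pos: [0.548, 0.2725, 0.0531]
wrist_force: [2.0, -0.2, -3.2]
opening: 0.0136
ee_pos: [0.5479, 0.2725, 0.052]
wrist_force: [0.9, -3.2, -3.9]
ee_pos: [0.5481, 0.2727, 0.0509]
wrist_force: [-1.7, -2.7, 0.2]
ee_pos: [0.5482, 0.2727, 0.0508]
wrist_force: [-5.2, -4.7, 10.5]
```

```bash

python3 -m crank '0 -0.001 0 0 0 0; 0 -0.001 0 0 0 0;0 -0.001 0 0 0 0;0 -0.001 0 0 0 0;0 -0.001 0 0 0 0' 0|grep -E 'ee|force|op'
python3 -m crank '0 -0.03 0 0 0 0; 0 -0.07 0 0 0 0;0 -0.11 0 0 0 0;0 -0.15 0.01 0 0 0;0 -0.19 0.02 0 0 0;0 -0.2 0.02 0 0 0;0 -0.2 0.02 0 0 0;0 -0.2 0.02 0 0 0' | grep ee
python3 wr.py w21;python3 seat.py w21 green blue black; python3 to.py .5 -.1 .25 3.7
python3 -c "
from h import *
print(pix2w(cal('scene'),[(312,303),(181,190),(333,248)],0.0).round(3))"
```

```text
ee_pos: [0.5482, 0.2727, 0.0501]
wrist_force: [0.5, -0.2, 0.2]
opening: 0.0428
ee_pos: [0.5284, 0.2705, 0.2488]
[0.5284 0.2705 0.2488] [-8.993e+01  3.000e-02  9.609e+01] [27.1 11.4 17.9 96.6  0.  21. ]
green ztop 0.048 dx -1.2 dy 1.6 mm [16.3 35.2] px [273 178  15  30]
green ztop 0.06 dx -4.6 dy 3.4 mm [15.7 33.9] px [273 178  15  30]
blue ztop 0.048 dx -1.2 dy 1.1 mm [15.4 35.2] px [316 178  14  30]
blue ztop 0.06 dx -4.6 dy 1.0 mm [14.9 33.9] px [316 178  14  30]
black ztop 0.048 dx -0.7 dy -0.9 mm [16.9 36.3] px [356 178  15  31]
black ztop 0.06 dx -4.1 dy -2.6 mm [16.3 35. ] px [356 178  15  31]
at [0.5282 0.2704 0.2481] [-8.986e+01  5.000e-02  9.608e+01] shift x -0.3653 y -0.0019 z 0.0672 turn y 1.6123
[[ 0.795  0.124  0.   ]
 [ 0.625 -0.43   0.   ]
 [ 0.621  0.1    0.   ]]
```

```bash
python3 -m crank '-0.04 0 0.008 0 0.14 0; -0.085 0 0.016 0 0.28 0; -0.13 0 0.024 0 0.42 0; -0.175 0 0.032 0 0.56 0; -0.22 0 0.04 0 0.7 0; -0.265 0 0.05 0 0.84 0; -0.31 0 0.06 0 0.98 0; -0.355 0 0.067 0 1.12 0' >/dev/null
python3 -m crank '0 0 0 0 0.14 0; 0 0 0 0 0.28 0; 0 0 0 0 0.42 0; 0 0 0 0 0.492 0; 0 0 0 0 0.492 0; 0 0 0 0 0.492 0'|grep -E 'ee|rot'
python3 wr.py w22;python3 to.py .6303 -.2387 .12 3.7
```

```text
ee_pos: [0.4991, -0.0895, 0.2489]
tcp_rot: [-90.0, 0.1, 3.9]
[ 0.4991 -0.0895  0.2489] [-89.97   0.11   3.86] [-10.2  -0.7   5.   95.8  -0.   76. ]
at [ 0.4991 -0.0895  0.2492] [-8.998e+01  8.000e-02  3.850e+00] shift x 0.1209 y 0.1292 z -0.1576 turn y 0.0026
```

```bash
python3 -m crank '0.025 0 -0.035 0 0.002 0; 0.05 0 -0.07 0 0.002 0; 0.08 0 -0.105 0 0.002 0; 0.105 0 -0.14 0 0.002 0; 0.121 0.03 -0.158 0 0.002 0; 0.121 0.05 -0.158 0 0.002 0; 0.121 0.05 -0.158 0 0.002 0; 0.121 0.05 -0.158 0 0.002 0' >/dev/null
python3 -m crank '0 0 0 0 0 0; 0 0 0 0 0 0; 0 0 0 0 0 0'|grep -E 'ee|rot'
python3 wr.py w23; python3 - <<'E'
from det import *
c=pickle.load(open('pics/w23.pkl','rb'));im=cv2.imread('pics/raw_w23.png')[:,:,::-1]
m=sleeve(im,'red').astype(np.uint8);u=w2pix(c,[(.63,-.237,.042)])[0];N,l,st,ce=cv2.connectedComponentsWithStats(m)
i=min([j for j in range(1,N) if st[j,4]>60],key=lambda j:np.hypot(*(ce[j]-u)));ys,xs=np.nonzero(l==i)
print(u,st[i],cv2.minAreaRect((pix2w(c,np.c_[xs,ys],.042)[:,:2]*1000).astype(np.float32)))
E
python3 to.py .6303 -.2387 .043 3.75
```

```text
ee_pos: [0.6305, -0.2392, 0.2016]
tcp_rot: [-90.0, -0.1, 3.6]
[ 0.6305 -0.2392  0.2016] [-90.05  -0.1    3.64] [-20.8  22.1  26.   93.7  -0.   65.6]
[321.23936938 186.49614521] [315 166  15  35 474] ((630.4495849609375, -233.66793823242188), (13.971637725830078, 35.46750259399414), 3.256009101867676)
at [ 0.6304 -0.2392  0.2013] [-9.004e+01 -8.000e-02  3.630e+00] shift x -0.0001 y 0.1583 z 0.0005 turn y -0.0020
```

```bash
python3 -m crank '0 0.04 0.0015 0 -0.002 0; 0 0.08 0.0015 0 -0.002 0; 0 0.115 0.0015 0 -0.002 0; 0 0.14 0.0015 0 -0.002 0; 0 0.153 0.0015 0 -0.002 0; 0 0.158 0.0015 0 -0.002 0; 0 0.158 0.0015 0 -0.002 0; 0 0.158 0.0015 0 -0.002 0'|grep -E 'ee|force'
python3 -m crank '0 0 0 0 0 0; 0 0 0 0 0 0;0 0 0 0 0 0;0 0 0 0 0 0;0 0 0 0 0 0;0 0 0 0 0 0' 1 80|grep -E 'ee|force|op'
python3 -m crank '0 -0.02 0 0 0 0; 0 -0.06 0 0 0 0;0 -0.1 0 0 0 0; 0 -0.14 0 0 0 0; 0 -0.16 0 0 0 0; 0 -0.16 0 0 0 0; 0 -0.16 0 0 0 0; 0 -0.16 0 0 0 0'|grep -E 'ee|force|op'
python3 to.py .46 0 .2 96
```

```text
ee_pos: [0.631, -0.2382, 0.0439]
wrist_force: [0.8, -1.1, 0.3]
ee_pos: [0.6308, -0.2381, 0.0437]
wrist_force: [-1.1, -0.3, 7.1]
opening: 0.0133
ee_pos: [0.6297, -0.2376, 0.1997]
wrist_force: [-0.8, -0.7, -1.6]
opening: 0.0137
at [ 0.6297 -0.2376  0.1997] [-89.92   0.17   3.72] shift x -0.1539 y -0.0003 z 0.2482 turn y -1.6105
```

```bash
python3 -m crank '-0.02 0 0.03 0 -0.14 0; -0.04 0 0.06 0 -0.28 0; -0.06 0 0.09 0 -0.42 0; -0.08 0 0.12 0 -0.56 0; -0.1 0 0.16 0 -0.7 0; -0.12 0 0.195 0 -0.84 0; -0.14 0 0.225 0 -0.98 0; -0.154 0 0.248 0 -1.12 0' >/dev/null
python3 -m crank '0 0 0 0 -0.14 0; 0 0 0 0 -0.28 0; 0 0 0 0 -0.42 0; 0 0 0 0 -0.49 0; 0 0 0 0 -0.49 0; 0 0 0 0 -0.49 0'|grep -E 'force|op'
python3 to.py .538 .3715 .135 96.05
```

```text
wrist_force: [-0.4, 0.5, -1.1]
opening: 0.0136
at [ 4.600e-01 -4.000e-04  2.011e-01] [-8.990e+01 -1.000e-02  9.584e+01] shift x 0.3620 y 0.0661 z -0.1154 turn y -0.0037
```

```bash
python3 -m crank '0.04 0 -0.012 0 -0.003 0; 0.085 0 -0.026 0 -0.003 0; 0.13 0 -0.04 0 -0.003 0; 0.175 0 -0.055 0 -0.003 0; 0.22 0 -0.07 0 -0.003 0; 0.265 0 -0.085 0 -0.003 0; 0.305 0.03 -0.1 0 -0.003 0; 0.34 0.05 -0.11 0 -0.003 0' |grep -E 'force|op'
python3 -m crank '0.022 0.016 -0.005 0 0 0; 0.022 0.016 -0.005 0 0 0; 0.022 0.016 -0.005 0 0 0; 0.022 0.016 -0.005 0 0 0; 0.022 0.016 -0.005 0 0 0; 0.022 0.016 -0.005 0 0 0; 0.022 0.016 -0.005 0 0 0; 0.022 0.016 -0.005 0 0 0'|grep -E 'force|op'
python3 to.py .538 .3715 .066 96.05;python3 wr.py w24; python3 held.py w24 red .132 .538 .3715|head -3
```

```text
wrist_force: [0.7, -1.6, -2.8]
opening: 0.0137
wrist_force: [-0.3, 0.1, -2.2]
opening: 0.0133
at [0.5372 0.3713 0.1366] [-9.003e+01 -1.000e-02  9.611e+01] shift x 0.0001 y 0.0706 z -0.0008 turn y 0.0010
[0.5372 0.3713 0.1366] [-9.003e+01 -1.000e-02  9.611e+01] [34.7 18.4 14.  85.6 -0.  28.5]
blob [ 307  227   32   66 1792] [322.11607143 259.9140625 ]
-0.008 sleeve 535.3 372.7 [15.8 37.7] 6.1
-0.006 sleeve 534.2 372.6 [15.6 37.1] 6.1
```

```bash
python3 -m crank '0 0.02 -0.001 0 0.001 0; 0 0.045 -0.001 0 0.001 0; 0 0.063 -0.001 0 0.001 0; 0 0.07 -0.001 0 0.001 0; 0 0.07 -0.001 0 0.001 0; 0 0.07 -0.001 0 0.001 0; 0 0.07 -0.001 0 0.001 0'|grep -E 'ee|force'
python3 -m crank '0 0.002 0 0 0 0; 0 0.004 0 0 0 0; 0 0.006 0 0 0 0; 0 0.006 0 0 0 0' |grep -E 'ee|force';  python3 -m crank '0 0.002 0 0 0 0; 0 0.004 0 0 0 0; 0 0.006 0 0 0 0; 0 0.006 0 0 0 0' |grep -E 'ee|force|op'
for i in 1 2 3; do python3 -m crank '0 0.001 0 0 0 0; 0 0.0016 0 0 0 0; 0 0.0016 0 0 0 0; 0 0.0016 0 0 0 0' |grep -E 'ee|force'; done
```

```text
ee_pos: [0.5386, 0.3721, 0.0676]
wrist_force: [-0.2, 0.1, -2.1]
ee_pos: [0.5383, 0.3717, 0.0604]
wrist_force: [0.7, -0.6, 0.9]
ee_pos: [0.5381, 0.3716, 0.0535]
wrist_force: [2.9, -0.4, -1.7]
opening: 0.0136
ee_pos: [0.5379, 0.3716, 0.0521]
wrist_force: [2.0, -1.5, -3.3]
ee_pos: [0.5379, 0.3716, 0.0507]
wrist_force: [0.4, -0.8, -3.2]
ee_pos: [0.538, 0.3716, 0.0497]
wrist_force: [-1.3, -2.9, 2.5]
```

```bash
python3 -m crank '0 0.001 0 0 0 0; 0 0.001 0 0 0 0; 0 0.001 0 0 0 0' |grep -E 'ee|force'
python3 -m crank '0 -0.001 0 0 0 0; 0 -0.001 0 0 0 0;0 -0.001 0 0 0 0;0 -0.001 0 0 0 0;0 -0.001 0 0 0 0' 0|grep -E 'ee|force|op'
python3 -m crank '0 -0.03 0 0 0 0; 0 -0.07 0 0 0 0;0 -0.11 0 0 0 0;-0.04 -0.15 0.01 0 0 0;-0.08 -0.19 0.02 0 0 0;-0.12 -0.2 0.02 0 0 0;-0.15 -0.2 0.02 0 0 0;-0.15 -0.2 0.02 0 0 0' | grep ee
python3 -m crank '0 0 0 0 0 0;0 0 0 0 0 0;0 0 0 0 0 0;0 0 0 0 0 0'|grep ee
python3 wr.py w25;python3 seat.py w25 green blue black red yellow; python3 to.py .4514 .0598 .2 96
```

```text
ee_pos: [0.5381, 0.3717, 0.0496]
wrist_force: [-4.1, -4.5, 9.0]
ee_pos: [0.5381, 0.3718, 0.0492]
wrist_force: [0.2, -0.0, -0.4]
opening: 0.043
ee_pos: [0.5348, 0.2172, 0.2511]
ee_pos: [0.5339, 0.2213, 0.2489]
[0.5339 0.2213 0.2489] [-8.996e+01  1.000e-02  9.616e+01] [22.5  9.1 15.4 96.3  0.  16.4]
green ztop 0.048 dx -1.4 dy 0.4 mm [15.4 34. ] px [315 178  14  29]
green ztop 0.06 dx -4.8 dy 0.4 mm [14.9 32.7] px [315 178  14  29]
blue ztop 0.048 dx -0.9 dy -0.3 mm [16.2 35.3] px [357 178  15  30]
blue ztop 0.06 dx -4.3 dy -2.0 mm [15.6 34.1] px [357 178  15  30]
black ztop 0.048 dx -1.0 dy -2.2 mm [17.9 37.7] px [397 177  17  32]
black ztop 0.06 dx -4.4 dy -5.7 mm [17.3 36.4] px [397 177  17  32]
red ztop 0.048 dx -6.8 dy 7.0 mm [40.7 77. ] px [437 155  41  65]
red ztop 0.06 dx -10.0 dy 1.3 mm [39.3 74.3] px [437 155  41  65]
yellow ztop 0.048 dx -0.6 dy 0.7 mm [16.4 35.8] px [272 178  15  30]
yellow ztop 0.06 dx -4.1 dy 2.5 mm [15.8 34.5] px [272 178  15  30]
at [0.5339 0.2212 0.249 ] [-8.996e+01  1.000e-02  9.615e+01] shift x -0.1516 y 0.0490 z 0.0993 turn y 0.0026
```

```bash
python3 - <<'E'
from det import *
c=pickle.load(open('pics/w25.pkl','rb'));im=cv2.imread('pics/raw_w25.png')[:,:,::-1]
t=np.radians(6.04);ex=np.array([np.cos(t),np.sin(t)]);ey=np.array([-ex[1],ex[0]]);o=np.array([.5466,.2732])+ey*.1
for z in(.048,.06): print(z,w2pix(c,[(*(o+ex*a+ey*b),z) for a in(-.018,.018) for b in(-.008,.008)]).round(1).tolist())
m=sleeve(im,'red')
for v in range(170,216,4):
    x=np.nonzero(m[v,425:485])[0]+425;print(v,x.min() if len(x) else '',''.join('#' if q else '.' for q in m[v,425:485]))
E
python3 -m crank '-0.04 0.01 0.025 0 0 0; -0.08 0.02 0.05 0 0 0; -0.12 0.03 0.08 0 0 0; -0.152 0.049 0.099 0 0 0; -0.152 0.049 0.099 0 0 0; -0.152 0.049 0.099 0 0 0; -0.152 0.049 0.099 0 0 0; -0.152 0.049 0.099 0 0 0' | grep ee
python3 wr.py w26; python3 chk.py w26; python3 det.py w26
```

```text
0.048 [[444.3, 178.7], [458.1, 178.7], [440.5, 208.2], [453.9, 208.2]]
0.06 [[448.5, 181.1], [462.8, 181.1], [444.4, 211.6], [458.3, 211.6]]
170 470 .............................................#######........
174 458 .................................##.###############.........
178 440 ...............###................#######.########..........
182 440 ...............##.###############.######.#########..........
186 439 ..............###################################...........
190 439 ..............##.######################.#########...........
194 438 .............###################################............
198 438 .............##.######################.########.............
202 437 ............###################################.............
206 440 ...............##############.....############..............
210 462 .....................................########...............
214 462 .....................................########...............
ee_pos: [0.4524, 0.0597, 0.2008]
[0.4524 0.0597 0.2008] [-9.004e+01 -1.000e-02  9.616e+01] [ 7.5 -8.5 -7.7 90.8  0.   1.4]
[ 33  23  15  55 770] ((465.09307861328125, 62.39049530029297), (59.195831298828125, 14.614397048950195), 6.595414161682129)
yellow (array([0.523, 0.28 ]), -75.99, np.float64(310.6), np.float64(138.5), array([0.5667, 0.1858]))
green (array([0.5413, 0.303 ]), 83.29, np.float64(316.1), np.float64(224.2), array([0.565 , 0.2418]))
blue (array([0.6096, 0.0109]), 11.27, np.float64(139.1), np.float64(51.5), array([0.6248, 0.0217]))
black (array([0.4678, 0.0631]), 6.31, np.float64(136.1), np.float64(83.9), array([0.4621, 0.0739]))
red (array([0.4679, 0.063 ]), 6.26, np.float64(136.1), np.float64(83.8), array([0.4621, 0.0618]))
```

```bash
python3 -c "
from h import *
o=bot.get_obs();print(o['time'],o['wrist_force'],o['opening']);print(bot.job_done())"
```

```text
76.05 [-0.48888084  0.23865597 -0.4832905 ] 0.04300025259534342
the job is handed in; nothing more can be done
None
```

The job is done and handed in at 76 s of the 208 s allowed. The red 200 mm drift pushed the core right out of the mould block, and I laid the drift back on the feed bed until its turn for the rack. The core is on the stage, and all five drifts were present and are pressed into the rack: yellow, green, blue, black and red in places 1 to 5.

**Core:** My first placing was about 1.5 mm off both ways, so I gripped it again and shifted it. The last check put it about 0.5 mm from the cross mark and within about 0.6° of the stops' line.

**Rack:** Every drift went past the jaws to the same firm stop at 9–11 N. The tool height there (about 50 mm) fits a clicked-in drift; one not clicked in would have stopped about 12 mm higher. The sleeves read within about 1–2 mm of the middle between the rails.

**Checks that failed or disagreed:**
- **End blocks:** The colour check could not separate the red sleeve from the red end block. I checked red by its pixel outline instead, which fits the seated height.
- **Seen at an angle:** The yellow reading comes from the views where it stands clear of the yellow block. Drifts seen from the side read up to about 2.6 mm off across the rack, but under 1.2 mm when looked at straight on.
- **Camera offset:** The wrist camera reads about 1.4 mm away from the tool's own position; I allowed for that when placing.

I saw no knocked drift and no slackened grip. I did not look at the bystanders again at the end, but nothing I did touched them.

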